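Change over the flow-cell shaker and start it

ROBOT

A 6-joint arm with a two-finger parallel gripper is mounted at the origin on a cart in front of the work surface, level with it; the furniture and walls round the work are solid. World frame = base frame: x ahead of the robot, y to its left, z up, the work surface at z = 0. Lengths are in mm, angles in rad, forces in N, time in s.
With the tool pointing down it reaches from about 350 to 975 mm from the base axis. Payload 7.1 kg.
Tool frame: the origin (TCP) lies midway between the tips of the shut fingers; the grasp point (between the pads) lies 19 mm behind it (ctrl.hold_point_z is the distance from the TCP to the grasp point, in mm); x points along the fingers, y is the direction in which the jaws open and shut, and the axes are right-handed (so a half turn about x gives the same grasp; the last joint's range is limited). The gripper opens to 88 mm and grips with 3 to 60 N. Pads are 20 mm wide; open, the fingers measure 115 mm over their backs; the gripper's body (75 mm by 178 mm) begins 61 mm behind the grasp point.
Start: joints at [1.109, 0.423, 1.63, -0, 1.089, -0.019], TCP at [267.762, 564.719, 187.175] pointing down, gripper open.
Joint ranges: [-3, 3], [-0.9, 2.11], [0.09, 2.58], [-1.31, 4.45], [0.11, 2.69], [-2.54, 2.54]. Speed limits (rad/s): [2.39, 2.39, 3.01, 3.14, 3.14, 3.14].

INTERFACE

Orientations are given as a rotation vector (axis times angle).
In Python, from workcell import ctrl, get_image, calibration gives the robot as it stands.
- The arm moves only by the tool move_arm, never from a script. Its argument "rows" is a list of rows, each a list of 5 numbers: the shift along the world's x, y, z in mm, then the turn about the world's z in rad, then the closure, from -1 (fully open) to 1 (shut). In form: [[tx, ty, tz, roll, jaw], ...]. A call has 1 to 12 rows; each row is the pose to reach, as a shift and turn from the pose measured when the call began; what a row does not reach only later rows make up. A row lasts 1/8 s, in which the tool goes at most 62.5 mm and 10.7 degrees, less where a joint would pass 70% of its speed; a pose out of reach is approached as far as the arm can. A call with a gripper value outside its range is refused whole. The fingers move at their own pace and stop on an object; the grip force is fixed at half the most. Time passes only in rows, so rows that repeat a pose let the fingers close. It gives the time, the measured TCP pose, the force and the opening at its end, in the units of the state.
- ctrl.get_obs(): the state, without advancing time (a new reading comes with each control period).
- get_image(name): name is "scene" or "top"; returns the picture (420x560x3 uint8, blue, green, red); there is no depth.
- calibration(name): a dict with "fx", "fy", "cx", "cy" (pixels), "view" (4x4, takes a point from world to camera coordinates). Camera axes: x right, y up, looking along -z (the intrinsics and any distortion apply to the point x, -y, -z); pixel columns grow to the right and rows downward; lengths in mm; the calibration is good to about 2 mm. A picture is of the moment at which its call begins. calibration takes no time and is no camera call.
- ctrl.close_job(): hands the job in, once; it reports no verdict.
The state is a dict: "t": time; "qpos": joint angles; "qvel": joint speeds; "joint_torque": joint torques, N m; "ee_pos": TCP position; "orientation": TCP orientation; "ft_force": force on the tool from outside, world axes, zero at the start; "moment": the same for the moment, N m; "width": finger opening in mm.
Only numpy, scipy, OpenCV 4.12 (cv2) and the standard library are available. Lean on these libraries where they do the work, as an engineer would, in place of code of your own. Each camera call takes 0.05 s, during which the arm holds its last target.

TASK

Change over the shaker: first clear it, pulling the travel-lock bar up out of its two spring clips and laying it in the steel tray, and taking the spent cartridges (those already in docks at the start) out of their docks and laying them in the same tray; a cartridge comes out by pushing it back against one jaw and lifting its other end clear. Then fit every fresh cartridge from the bench into a spring dock of its own on the deck (any dock): slide one short end under the lip of a jaw, push that jaw back, lower the other end inside the opposite jaw and let go, so that it sits flat and centred between the jaws. When all are in, press the long key, then the square key, then the round key on the key pod, each fully down and let up again before the next; leave the bottle, the dish and the bench timer where they stand.

Things in the scene. Friction and masses are not known exactly. Their poses are not given: they have to be found in the camera images.
- shaker: Fixed grey shaker, 241 x 266 mm, with a flat aluminium deck 45 mm above the bench. Origin on the bench; x points to its far side, y to its left. Deck spans x -148 to +93 mm, y -133 to +133 mm. Three docks side by side on it (see the dock points), and two C-clips for the travel bar along the near edge at x = -118 mm, y = +55 and -55 mm, their tops 39 mm above the deck
- dock_left (a point): Centre of the left (+y) dock, on the deck surface; axes as the shaker's. The docks are 80 mm apart along y, without side walls. Each has two identical sprung steel jaws facing each other along x, 44 mm wide (y) and 15 mm tall; either may be the one to be pushed back first
- dock_mid (a point): Centre of the middle dock, as dock_left. In every dock a jaw's inner face is 54 mm from the dock centre at rest; a lip 4 mm thick overhangs it inwards by 4 mm, with 11 mm of free height below. So the lips' tips are 100 mm apart at rest and a 110 mm cartridge cannot go straight down; the lips do not yield to a downward push
- dock_right (a point): Centre of the right (-y) dock, as dock_left. In every dock a jaw slides outwards by up to 14 mm against its spring: about 2 N at first, 9 N at full travel; together the two jaws centre what lies between them
- cartridge_1: Fresh flow-cell cartridge (2 or 3 lie on the bench to the left, all alike, None when absent): a stiff grey board 110 (x) x 60 (y) x 6 mm with a white block 50 (x) x 30 (y) mm on its middle, whose top is 34 mm above the board's underside. Grasp the block across its 30 mm. Origin at the centre of the underside, z up, x along the 110 mm; both ends alike. 0.10 to 0.21 kg
- cartridge_2: Fresh flow-cell cartridge (2 or 3 lie on the bench to the left, all alike, None when absent): a stiff grey board 110 (x) x 60 (y) x 6 mm with a white block 50 (x) x 30 (y) mm on its middle, whose top is 34 mm above the board's underside. Grasp the block across its 30 mm. Origin at the centre of the underside, z up, x along the 110 mm; both ends alike. 0.10 to 0.21 kg
- cartridge_3: Fresh flow-cell cartridge (2 or 3 lie on the bench to the left, all alike, None when absent): a stiff grey board 110 (x) x 60 (y) x 6 mm with a white block 50 (x) x 30 (y) mm on its middle, whose top is 34 mm above the board's underside. Grasp the block across its 30 mm. Origin at the centre of the underside, z up, x along the 110 mm; both ends alike. 0.10 to 0.21 kg
- spent_1: Spent cartridge, the same in shape and frame as a fresh one, sitting at the start in the left dock (1 or 2 of the three docks hold one; None when absent)
- spent_2: Spent cartridge, the same in shape and frame as a fresh one, sitting at the start in the middle dock (1 or 2 of the three docks hold one; None when absent)
- spent_3: Spent cartridge, the same in shape and frame as a fresh one, sitting at the start in the right dock (1 or 2 of the three docks hold one; None when absent)
- bar: Travel-lock bar: steel, 20 mm in diameter, 180 mm long along its y axis, with square black ends 24 x 24 x 14 mm so that it does not roll; origin at its centre. 0.12 kg. It starts level, 26 mm above the deck, in two C-clips 110 mm apart that open upwards, each 12 mm wide; the middle 70 mm is free to grasp across. Pulled straight up, the clips resist with about 10 N in all, then snap open
- tray: Fixed open steel tray, to the right of the shaker, outside 200 (x) x 222 (y) x 22 mm tall, walls and floor 4 to 5 mm thick; origin at the centre of its underside on the bench. The bar lying in it has its axis about 17 mm above the bench; there is room for the bar along y in one half and two cartridges side by side in the other; a cartridge may lie on another, but the bar not on a block or the rim
- pod: Fixed key pod, a grey slab 84 (x) x 176 (y) x 24 mm, origin at the centre of its underside on the bench, with three white keys in a row along its y, 54 mm apart, in any order; it stands beyond the tray
- key_long (a joint): Travel of the long bar-shaped key: 0 up, 0.006 m fully down; springs back up; 0.5 N to start and 3.5 N to hold fully down; it counts as pressed beyond 0.004 m
- key_square (a joint): Travel of the square key: 0 up, 0.006 m fully down; springs back up; 0.5 N to start and 3.5 N to hold fully down; it counts as pressed beyond 0.004 m
- key_round (a joint): Travel of the round key: 0 up, 0.006 m fully down; springs back up; 0.5 N to start and 3.5 N to hold fully down; it counts as pressed beyond 0.004 m
- key_long_top (a point): Centre of the top face of the long bar-shaped key (16 x 40 mm), 37 mm above the bench when up
- key_square_top (a point): Centre of the top face of the square key (24 x 24 mm), 37 mm above the bench when up
- key_round_top (a point): Centre of the top face of the round key (32 mm in diameter), 37 mm above the bench when up
- amber_bottle: Bystander: brown bottle with a black cap, 54 mm wide, 94 mm tall, origin at its base; leave alone
- dish: Bystander: flat round dish, 88 mm wide, 15 mm tall, origin at its base; leave alone
- bench_timer: Bystander: square bench timer, 66 x 66 x 20 mm, origin at its base; leave alone

How it is judged (in metres and radians):
On the way, in this order (a step that is already met when the one before it is completed fails the run):
1. the travel bar and every spent cartridge lie in the tray, let go (x of bar in the frame of tray between -0.095 and 0.095 m and y of bar in the frame of tray between -0.107 and 0.107 m and z of bar in the frame of tray between 0.005 and 0.031 m and linear speed of each of bar, spent_1, spent_2, spent_3 below 0.03 m/s and contact force between each of bar, spent_1, spent_2, spent_3 and the fingers below 0.05 N and x of spent_1 in the frame of tray between -0.09 and 0.09 m and y of spent_1 in the frame of tray between -0.1 and 0.1 m and z of spent_1 in the frame of tray between -0.002 and 0.05 m and x of spent_2 in the frame of tray between -0.09 and 0.09 m and y of spent_2 in the frame of tray between -0.1 and 0.1 m and z of spent_2 in the frame of tray between -0.002 and 0.05 m and x of spent_3 in the frame of tray between -0.09 and 0.09 m and y of spent_3 in the frame of tray between -0.1 and 0.1 m and z of spent_3 in the frame of tray between -0.002 and 0.05 m), for 0.2 s.
2. every fresh cartridge sits in a dock, flat and centred between its jaws (((x of cartridge_1 in the frame of dock_left between -0.004 and 0.004 m and y of cartridge_1 in the frame of dock_left between -0.01 and 0.01 m and z of cartridge_1 in the frame of dock_left between -0.003 and 0.004 m and angle between the x axis of cartridge_1 and the x axis of dock_left, either way round below 0.1 rad) or (x of cartridge_1 in the frame of dock_mid between -0.004 and 0.004 m and y of cartridge_1 in the frame of dock_mid between -0.01 and 0.01 m and z of cartridge_1 in the frame of dock_mid between -0.003 and 0.004 m and angle between the x axis of cartridge_1 and the x axis of dock_mid, either way round below 0.1 rad) or (x of cartridge_1 in the frame of dock_right between -0.004 and 0.004 m and y of cartridge_1 in the frame of dock_right between -0.01 and 0.01 m and z of cartridge_1 in the frame of dock_right between -0.003 and 0.004 m and angle between the x axis of cartridge_1 and the x axis of dock_right, either way round below 0.1 rad)) and angle between each of cartridge_1, cartridge_2, cartridge_3's own z axis and vertical below 0.06 rad and linear speed of each of cartridge_1, cartridge_2, cartridge_3 below 0.02 m/s and ((x of cartridge_2 in the frame of dock_left between -0.004 and 0.004 m and y of cartridge_2 in the frame of dock_left between -0.01 and 0.01 m and z of cartridge_2 in the frame of dock_left between -0.003 and 0.004 m and angle between the x axis of cartridge_2 and the x axis of dock_left, either way round below 0.1 rad) or (x of cartridge_2 in the frame of dock_mid between -0.004 and 0.004 m and y of cartridge_2 in the frame of dock_mid between -0.01 and 0.01 m and z of cartridge_2 in the frame of dock_mid between -0.003 and 0.004 m and angle between the x axis of cartridge_2 and the x axis of dock_mid, either way round below 0.1 rad) or (x of cartridge_2 in the frame of dock_right between -0.004 and 0.004 m and y of cartridge_2 in the frame of dock_right between -0.01 and 0.01 m and z of cartridge_2 in the frame of dock_right between -0.003 and 0.004 m and angle between the x axis of cartridge_2 and the x axis of dock_right, either way round below 0.1 rad)) and ((x of cartridge_3 in the frame of dock_left between -0.004 and 0.004 m and y of cartridge_3 in the frame of dock_left between -0.01 and 0.01 m and z of cartridge_3 in the frame of dock_left between -0.003 and 0.004 m and angle between the x axis of cartridge_3 and the x axis of dock_left, either way round below 0.1 rad) or (x of cartridge_3 in the frame of dock_mid between -0.004 and 0.004 m and y of cartridge_3 in the frame of dock_mid between -0.01 and 0.01 m and z of cartridge_3 in the frame of dock_mid between -0.003 and 0.004 m and angle between the x axis of cartridge_3 and the x axis of dock_mid, either way round below 0.1 rad) or (x of cartridge_3 in the frame of dock_right between -0.004 and 0.004 m and y of cartridge_3 in the frame of dock_right between -0.01 and 0.01 m and z of cartridge_3 in the frame of dock_right between -0.003 and 0.004 m and angle between the x axis of cartridge_3 and the x axis of dock_right, either way round below 0.1 rad))), for 0.2 s.
3. the long bar-shaped key is pressed down, the other keys up (value of joint key_long above 0.004 m and value of joint each of key_square, key_round below 0.002 m), for 0.05 s.
4. the square key is pressed down, the other keys up (value of joint key_square above 0.004 m and value of joint each of key_long, key_round below 0.002 m), for 0.05 s.
5. the round key is pressed down, the other keys up (value of joint key_round above 0.004 m and value of joint each of key_long, key_square below 0.002 m), for 0.05 s.
At the end, for the whole second after the job is handed in: Each fresh cartridge is at rest in a dock: off its centre by under 4 mm in x and 10 mm in y, within 4 mm of the deck, turned under 0.1 rad, tilted under 0.06 rad; bar and spent cartridges lie in the tray (bar axis under 31 mm, undersides under 50 mm above its underside); all keys up (all of step 1 and all of step 2 and value of joint each of key_long, key_square, key_round below 0.002 m); the robot touches nothing.
It fails at once if the brown bottle is moved more than 3 cm (distance of amber_bottle from where it was at the start of the episode above 0.03 m).
It fails at once if the dish is moved more than 3 cm (distance of dish from where it was at the start of the episode above 0.03 m).
It fails at once if the bench timer is moved more than 3 cm (distance of bench_timer from where it was at the start of the episode above 0.03 m).
Of spent_1, spent_2, spent_3 only 1 to 2 are there at a start; the rules pass over those that are not, and their reading is None.
Of cartridge_1, cartridge_2, cartridge_3 only 2 to 3 are there at a start; the rules pass over those that are not, and their reading is None.
At some moment in a run one of cartridge_1, cartridge_2, cartridge_3 may be knocked a few centimetres aside while the robot is not near it.
Once in a run the grip may slacken for a moment while it holds something.
It also fails if it takes over 210 s, if anything falls off the work surface, if the arm or the gripper's body presses on something with over 40 N, if the wrist force passes 120 N, or if a joint passes its speed limit or range.

## Working session

There is one attempt and no reset: what is moved stays moved. The work goes in short steps, Python scripts to look and compute and a tool call to move; the robot and the scene stay as the last step left them, time stands still between calls to the robot, and variables do not carry over. Pictures are saved under pics/ and viewed, and the job is handed in when it is done.

Besides the shell and the picture viewer there is one more tool, called after "Emit:" as name(argument=value, ...), one argument or row to a line, values as JSON. move_arm: Moves the arm, as the interface text tells. Its arguments: {"type":"object","properties":{"rows":{"type":"array"}},"required":["rows"]}

```bash
mkdir -p pics; ls
python3 - <<'E'
from workcell import ctrl,get_image,calibration
import cv2
for n in("scene","top"):
    cv2.imwrite(f"pics/{n}0.png",get_image(n)); c=calibration(n); print(n,c)
print(ctrl.get_obs(),ctrl.hold_point_z)
E
```

```text
pics
scene {'fx': 475.70111987966834, 'fy': 475.70111987966834, 'cx': 280.33773058458627, 'cy': 200.50421357462093, 'view': array([[ 7.66306127e-01, -6.42475134e-01, -7.89238108e-04,
        -3.48935889e+02],
       [ 3.96554974e-01,  4.72019963e-01,  7.87363517e-01,
        -3.04382361e+02],
       [-5.05488944e-01, -6.03674463e-01,  6.16488499e-01,
        -1.09588077e+03],
       [ 0.00000000e+00,  0.00000000e+00,  0.00000000e+00,
         1.00000000e+00]])}
top {'fx': 479.1423332203743, 'fy': 479.1423332203743, 'cx': 277.7458005921165, 'cy': 198.96096007756648, 'view': array([[ 2.99847447e-02, -9.99546008e-01,  2.94852911e-03,
         3.60113696e+01],
       [ 9.86281965e-01,  3.00656328e-02,  1.62308172e-01,
        -5.34106181e+02],
       [-1.62323135e-01, -1.95868803e-03,  9.86735711e-01,
        -1.70468447e+03],
       [ 0.00000000e+00,  0.00000000e+00,  0.00000000e+00,
         1.00000000e+00]])}
{'t': 0.1, 'qpos': array([ 1.10901172e+00,  4.23714845e-01,  1.63059191e+00,  1.03193106e-05,
        1.08858254e+00, -1.89690553e-02]), 'qvel': array([-2.82706858e-05, -1.64888133e-03, -3.06465722e-03,  1.48957225e-03,
        1.41658669e-03,  1.25358422e-03]), 'joint_torque': array([ 2.40292766e-04, -5.45616961e+01, -2.74327111e+01,  6.45910366e-02,
        1.88912993e-02, -4.69484019e-05]), 'ee_pos': array([267.52366761, 564.26449745, 186.51892233]), 'orientation': array([ 0.34629633,  1.54307432, -0.34828447]), 'ft_force': array([ 0.09379379, -0.57393024, -0.75410219]), 'moment': array([ 0.00729801,  0.02978775, -0.05413584]), 'width': 87.84073400558226} 18.700000000000003
```

View pics/scene0.png

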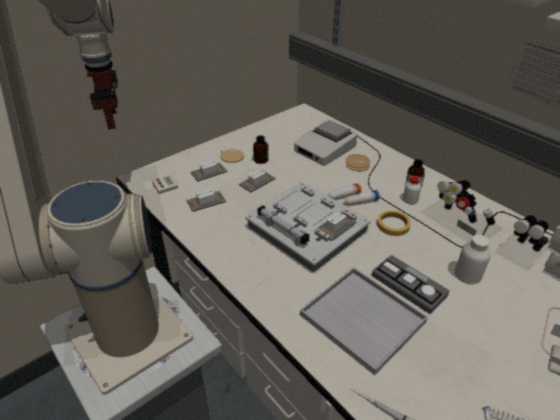

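View pics/top0.png

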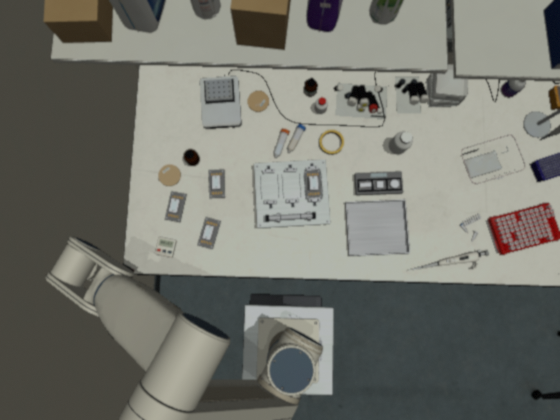

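```bash
cat > h.py <<'E'
import numpy as np, cv2
from workcell import ctrl,get_image,calibration
def ray(n,u,v):
    c=calibration(n);V=c['view'];R=V[:3,:3];t=V[:3,3]
    d=R.T@np.array([(u-c['cx'])/c['fx'],-(v-c['cy'])/c['fy'],-1.0]); return -R.T@t,d
def onz(n,u,v,z):
    o,d=ray(n,u,v); return o+d*(z-o[2])/d[2]
def proj(n,p):
    c=calibration(n);V=c['view'];q=V[:3,:3]@np.array(p,float)+V[:3,3]
    return c['cx']+c['fx']*q[0]/-q[2], c['cy']-c['fy']*q[1]/-q[2]
def crop(img,x0,y0,w,h,s,f):
    c=cv2.resize(img[y0:y0+h,x0:x0+w],None,fx=s,fy=s,interpolation=cv2.INTER_CUBIC)
    cv2.imwrite(f,c)
E
python3 - <<'E'
from h import *
t=cv2.imread('pics/top0.png');s=cv2.imread('pics/scene0.png')
crop(t,240,150,180,120,4,'pics/t_a.png');crop(t,145,140,100,130,4,'pics/t_b.png')
crop(s,230,170,160,110,5,'pics/s_a.png')
E
```

```text
(no output)
```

View pics/t_a.png

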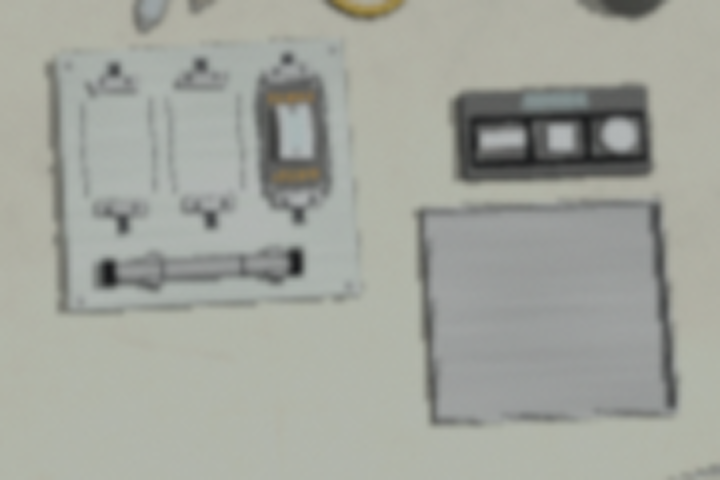

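View pics/t_b.png

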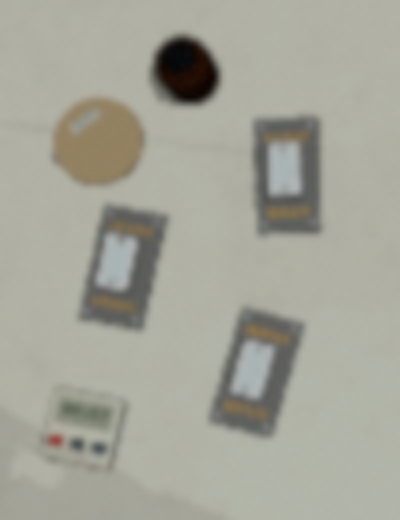

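View pics/s_a.png

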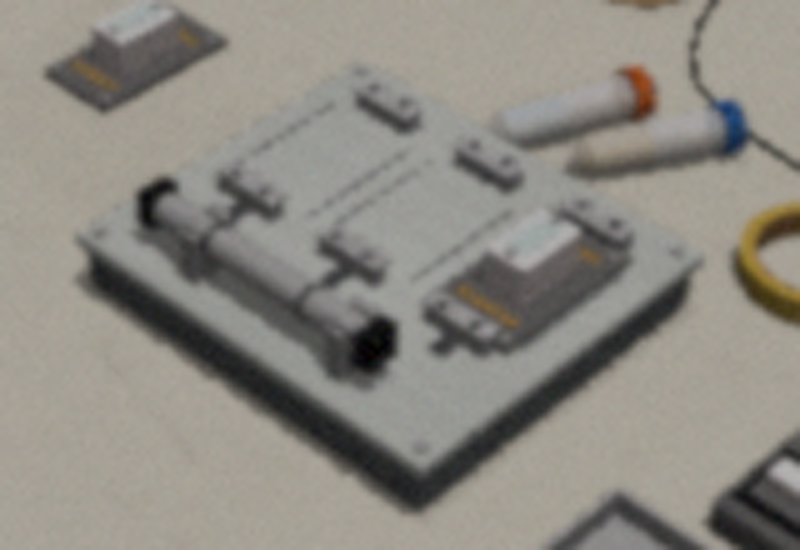

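```bash
cat > meas.py <<'E'
from h import *
def subrect(mask):
    cs,_=cv2.findContours(mask,cv2.RETR_EXTERNAL,cv2.CHAIN_APPROX_NONE)
    return cs
def fitrect(world, w, h):
    # world: 4x2 corner pts any order -> centre, yaw of long axis
    (c,s,a)=cv2.minAreaRect(world.astype(np.float32)); return c,s,a
E
python3 - <<'E'
from h import *
t=cv2.imread('pics/top0.png')
big=cv2.resize(t,None,fx=4,fy=4,interpolation=cv2.INTER_CUBIC)
hsv=cv2.cvtColor(big,cv2.COLOR_BGR2HSV)
def p(u,v): # crop t_a coords
    return u,v
for (x,y) in [(200,150),(100,250),(15,200),(550,320),(430,320),(580,140),(465,130),(497,140),(290,140),(265,140),(105,272),(320,272),(20,400)]:
    X,Y=960+x,600+y; print((x,y),big[Y,X],hsv[Y,X])
E
```

```text
(200, 150) [174 179 173] [ 65   9 179]
(100, 250) [176 181 174] [ 69  10 181]
(15, 200) [163 176 175] [ 32  19 176]
(550, 320) [156 157 154] [ 80   5 157]
(430, 320) [ 98 100  98] [ 60   5 100]
(580, 140) [82 83 82] [60  3 83]
(465, 130) [73 74 74] [30  3 74]
(497, 140) [179 180 175] [ 84   7 180]
(290, 140) [181 181 171] [ 90  14 181]
(265, 140) [96 98 97] [45  5 98]
(105, 272) [43 43 41] [90 12 43]
(320, 272) [175 180 174] [ 65   9 180]
(20, 400) [168 181 178] [ 37  18 181]
```

```bash
cat > meas.py <<'E'
from h import *
def bigm(t):
    b=cv2.resize(cv2.GaussianBlur(t,(3,3),0),None,fx=4,fy=4,interpolation=cv2.INTER_CUBIC).astype(int); return b
def comps(mask,n,z,amin,roi=None):
    """components of 4x mask -> world minAreaRect on plane z: centre,size,angle(long axis dir)"""
    out=[]
    m=mask.astype(np.uint8)*255
    if roi is not None:
        k=np.zeros_like(m);x0,y0,x1,y1=[4*q for q in roi];k[y0:y1,x0:x1]=255;m&=k
    m=cv2.morphologyEx(m,cv2.MORPH_OPEN,np.ones((3,3)))
    for c in cv2.findContours(m,cv2.RETR_EXTERNAL,cv2.CHAIN_APPROX_NONE)[0]:
        if cv2.contourArea(c)<amin: continue
        P=(c[:,0,:]-1.5)/4
        W=np.array([onz(n,u,v,z)[:2] for u,v in P])
        r=cv2.minAreaRect(W.astype(np.float32)); bx=cv2.boxPoints(r)
        e=[bx[1]-bx[0],bx[2]-bx[1]]; l=max(e,key=np.linalg.norm)
        ang=np.arctan(l[1]/l[0]) if abs(l[0])>1e-6 else np.pi/2
        out.append((np.array(r[0]).round(1),np.sort(np.array(r[1])).round(1),round(float(ang),3),P.mean(0).round(1)))
    return out
E
python3 - <<'E'
from meas import *
t=cv2.imread('pics/top0.png');b=bigm(t);B,G,R=b[...,0],b[...,1],b[...,2]
print('deck');[print(*o) for o in comps((R-B<5)&(G>145),'top',45,20000,(245,155,332,232))]
print('tray');[print(*o) for o in comps((R-B<5),'top',22,20000,(335,195,415,262))]
print('pod');[print(*o) for o in comps((R-B<5)&(G<200),'top',24,5000,(348,167,410,197))]
print('keys');[print(*o) for o in comps((G>140)&(R-B<5),'top',37,100,(356,177,402,192))]
print('blocks');[print(*o) for o in comps((G>150)&(B-R>3),'top',34,150,(160,160,240,255))]
print('boards');[print(*o) for o in comps((G<140),'top',6,1500,(160,167,240,255))]
print('spent');[print(*o) for o in comps((G>150)&(B-R>3),'top',79,150,(306,172,322,194))]
print('spentboard');[print(*o) for o in comps((G<145),'top',51,500,(303,160,326,206))]
print('barends');[print(*o) for o in comps((G<95),'top',83,100,(260,208,322,225))]
E
```

```text
deck
[555.4   2.4] [243.6 267.3] -1.48 [291.5 193.7]
tray
[ 442.1 -314. ] [204.2 229.2] -1.502 [376.7 227.6]
pod
[ 608.5 -318. ] [ 84.3 178.2] -1.491 [377.9 182.9]
keys
[ 598.4 -267.5] [14.3 36.7] -1.452 [365.  184.3]
[ 601.1 -321.8] [21.5 21.6] 0.031 [379.8 184. ]
[ 605.2 -375.7] [26.4 27.6] 1.563 [394.5 183.3]
blocksTraceback (most recent call last):
  File "<stdin>", line 7, in <module>
  File "meas.py", line 14, in comps
    W=np.array([onz(n,u,v,z)[:2] for u,v in P])
                ~~~^^^^^^^^^
  File "h.py", line 7, in onz
    o,d=ray(n,u,v); return o+d*(z-o[2])/d[2]
        ~~~^^^^^^^
  File "h.py", line 4, in ray
    c=calibration(n);V=c['view'];R=V[:3,:3];t=V[:3,3]
ValueError: time passes only in moves, steps and waits
```

```bash
python3 - <<'E'
import re
s=open('h.py').read()
s=s.replace("def ray(","_C={}\ndef cal(n):\n    if n not in _C: _C[n]=calibration(n)\n    return _C[n]\ndef ray(",1).replace("c=calibration(n)","c=cal(n)")
open('h.py','w').write(s)
E
python3 - <<'E'
from meas import *
t=cv2.imread('pics/top0.png');b=bigm(t);B,G,R=b[...,0],b[...,1],b[...,2]
print('blocks');[print(*o) for o in comps((G>150)&(B-R>3),'top',34,150,(160,160,240,255))]
print('boards');[print(*o) for o in comps((G<140),'top',6,1500,(160,167,240,255))]
print('spent');[print(*o) for o in comps((G>150)&(B-R>3),'top',79,150,(306,172,322,194))]
print('spentboard');[print(*o) for o in comps((G<145),'top',51,500,(303,160,326,206))]
print('barends');[print(*o) for o in comps((G<95),'top',83,100,(260,208,322,225))]
E
```

```text
blocks
[405.6 303. ] [25.2 43.2] -0.203 [207.6 231.8]
[499.6 433. ] [25.8 40.5] -0.095 [173.5 205.1]
[590.7 283.6] [24.9 38.9] 0.052 [215.4 182.1]
boards
[405.7 302.7] [ 61.9 111.5] -0.235 [208.7 232.7]
[499.8 431.8] [ 62.9 111.4] -0.164 [175.4 206.4]
[591.4 284.8] [ 63.8 112. ] 0.048 [216.5 183.5]
[614.5 460.2] [71.  77.6] -1.54 [168.5 174.5]
spent
[590.4 -75.3] [26.2 40.5] 0.074 [313.6 182.7]
spentboard
[591.3 -73.6] [ 67.4 159.7] 0.095 [312.6 182.8]
barends
[457.2  89. ] [15.1 21.4] 0.034 [266.7 218.1]
[472.1 -75.5] [11.5 21.5] 0.019 [313.3 215.2]
```

```bash
cat > st.py <<'E'
from h import *
from scipy.spatial.transform import Rotation as Ro
o=ctrl.get_obs();R=Ro.from_rotvec(o['orientation']).as_matrix()
print('t',round(o['t'],2),'pos',o['ee_pos'].round(1),'jaw dir yaw',round(float(np.arctan2(R[1,1],R[0,1])),3),'down',R[:,0].round(3),'q',o['qpos'].round(2),'w',round(o['width'],1),'F',o['ft_force'].round(1),'M',o['moment'].round(2))
E
python3 st.py
```

```text
t 0.1 pos [267.5 564.3 186.5] jaw dir yaw 1.128 down [-0.001 -0.001 -1.   ] q [ 1.11  0.42  1.63  0.    1.09 -0.02] w 87.8 F [ 0.1 -0.6 -0.8] M [ 0.01  0.03 -0.05]
```

Emit:
move_arm(
  rows=[
    [40, -110, 0, -0.18, 0],
    [80, -220, 0, -0.36, 0],
    [120, -340, 0, -0.55, 0],
    [160, -450, 0, -0.75, 0],
    [197, -560, 0, -0.95, 0],
    [197.5, -561, 0, -1.038, 0],
    [197.5, -561, -20, -1.038, 0],
    [197.5, -561, -20, -1.038, 0],
    [197.5, -561, -20, -1.038, 0],
    [197.5, -561, -20, -1.038, 0],
  ],
)

```text
t: 1.35
ee_pos: [465.4, 0.6, 166.2]
orientation: [1.144, 1.25, -1.146]
ft_force: [-0.1, 1.1, -0.5]
width: 43.7
```

```bash
python3 st.py;python3 - <<'E'
from h import *
s=get_image('scene');cv2.imwrite('pics/s1.png',s);crop(s,220,130,180,140,4,'pics/s1c.png')
E
```

```text
t 1.35 pos [465.4   0.6 166.2] jaw dir yaw 0.088 down [-0.002 -0.    -1.   ] q [-0.02  0.22  1.99 -0.    0.94 -0.11] w 43.7 F [-0.1  1.1 -0.5] M [-0.07  0.05 -0.  ]
```

View pics/s1c.png

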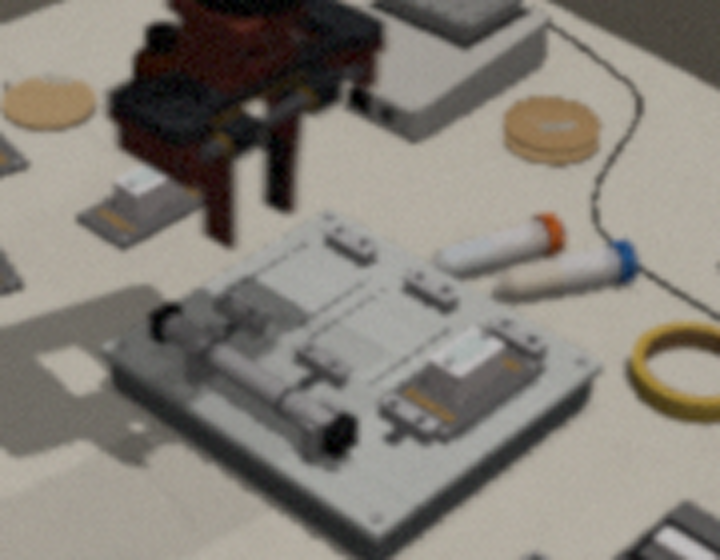

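Emit:
move_arm(
  rows=[
    [0, 2, -40, 0, 0],
    [0, 2, -80, 0, 0],
    [0, 2, -106, 0, 0],
    [0, 2, -106, 0, 0],
    [0, 2, -106, 0, 1],
    [0, 2, -106, 0, 1],
    [0, 2, -106, 0, 1],
    [0, 2, -106, 0, 1],
    [0, 2, -106, 0, 1],
  ],
)

```text
t: 2.52
ee_pos: [466.5, 0.7, 60.2]
orientation: [1.143, 1.249, -1.146]
ft_force: [0.3, -0.5, 0.2]
width: 0.5
```

Run:
```python
from h import *
s=get_image('scene');crop(s,240,150,140,100,5,'pics/s2c.png')
s=get_image('top');crop(s,240,150,100,90,6,'pics/t2c.png')
```

```text
(no output)
```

View pics/s2c.png

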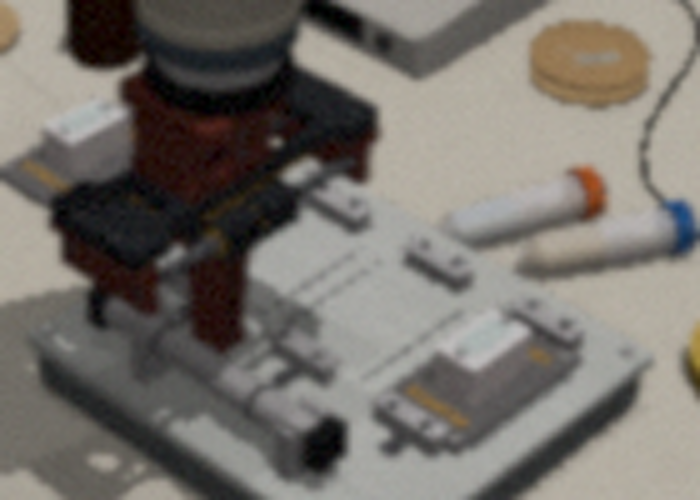

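View pics/t2c.png

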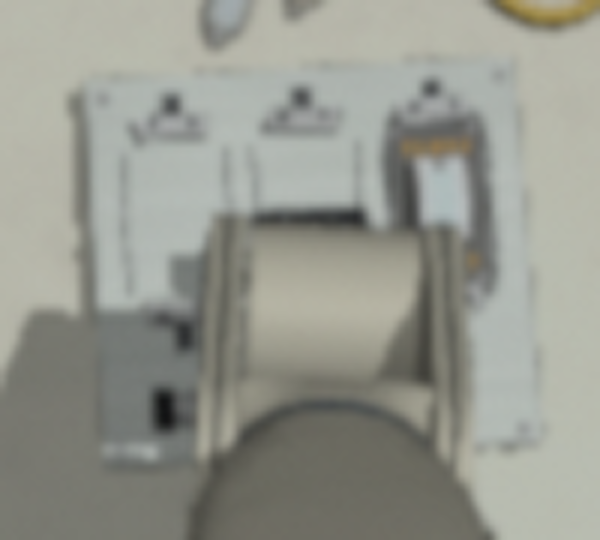

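Run:
```python
from h import *
for p in [(466.5,.7,60),(465,3,71),(456.9,89,71),(473,-75.5,71)]:
    u,v=proj('scene',p);print(p,(u,v),'crop2',((u-240)*5+2,(v-150)*5+2),'crop s_a',((u-230)*5+2,(v-170)*5+2), 'top',proj('top',p))
```

```text
(466.5, 0.7, 60) (np.float64(283.29407813996363), np.float64(226.88278834404878)) crop2 (np.float64(218.47039069981815), np.float64(386.4139417202439)) crop s_a (np.float64(268.47039069981815), np.float64(286.4139417202439)) top (np.float64(291.5188672103167), np.float64(216.84553646322937))
(465, 3, 71) (np.float64(282.33542066873207), np.float64(223.63115543325955)) crop2 (np.float64(213.67710334366035), np.float64(370.15577716629775)) crop s_a (np.float64(263.67710334366035), np.float64(270.15577716629775)) top (np.float64(290.9605697167962), np.float64(216.85644804729583))
(456.9, 89, 71) (np.float64(260.3933165311529), np.float64(209.5015057423384)) crop2 (np.float64(103.96658265576446), np.float64(299.507528711692)) crop s_a (np.float64(153.96658265576446), np.float64(199.50752871169198)) top (np.float64(266.80048893090884), np.float64(218.38335708351124))
(473, -75.5, 71) (np.float64(304.00680418402834), np.float64(237.374988919591)) crop2 (np.float64(322.0340209201417), np.float64(438.87494459795505)) crop s_a (np.float64(372.0340209201417), np.float64(338.87494459795505)) top (np.float64(312.98847078342556), np.float64(215.29607829707066))
```

```bash
python3 - <<'E'
from h import *
for p in [(465.4,.6,166.2)]:
    print(proj('scene',p))
for p in [(267.5,564.3,186.5)]:
    print(proj('scene',p),proj('top',p))
E
python3 - <<'E'
import sys;sys.path.insert(0,'.')
from h import *
crop(cv2.imread('pics/scene0.png'),70,30,70,110,6,'pics/s0g.png')
crop(cv2.imread('pics/s1.png'),230,110,110,110,6,'pics/s1g.png')
E
```

```text
(np.float64(283.11921145787636), np.float64(196.12381125309946))
(np.float64(114.89615965170287), np.float64(130.32994536868017)) (np.float64(118.7255855547827), np.float64(267.23886003093094))
```

View pics/s0g.png

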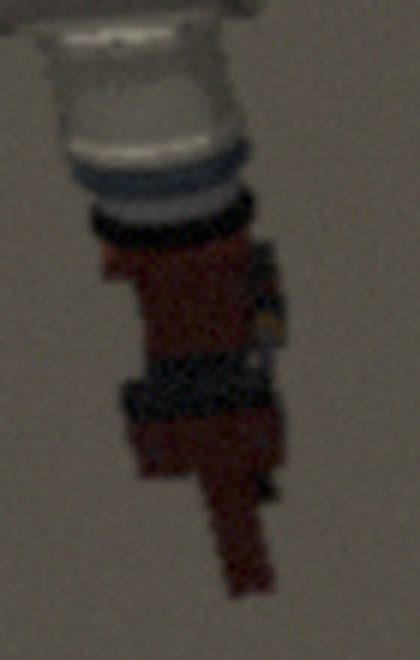

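View pics/s1g.png

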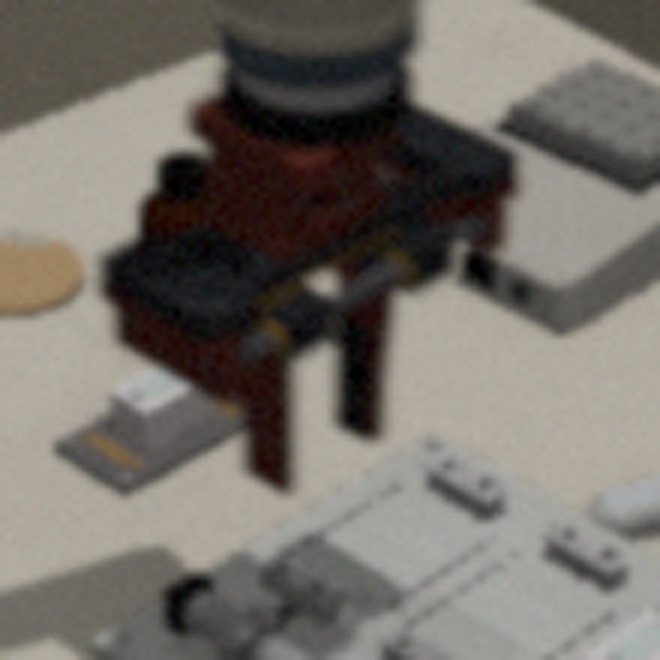

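Emit:
move_arm(
  rows=[
    [0, 0, 40, 0, 1],
    [0, 0, 60, 0, 1],
    [0, 0, 60, 0, 1],
    [0, 0, 60, 0, 1],
  ],
)

```text
t: 3.12
ee_pos: [465.9, 0.7, 119.4]
orientation: [1.143, 1.25, -1.147]
ft_force: [-0.8, -0.0, -0.2]
width: 0.4
```

Run:
```python
from h import *
s=get_image('scene');crop(s,240,150,100,80,8,'pics/s3c.png')
p=ctrl.get_obs()['ee_pos'];print(p)
for dz in (0,10,20,30): 
    u,v=proj('scene',p+[0,0,dz]);print(dz,u,v,(u-240)*8+3.5,(v-150)*8+3.5)
```

```text
[465.62779877   0.72058052 119.13171077]
0 283.1054031261548 210.1809592523271 348.34322500923827 484.9476740186169
10 283.1160318380062 207.23717841515798 348.4282547040498 461.3974273212639
20 283.1267657334767 204.2642654003364 348.5141258678136 437.6141232026912
30 283.13760638170396 201.26178561164062 348.6008510536317 413.59428489312495
```

View pics/s3c.png

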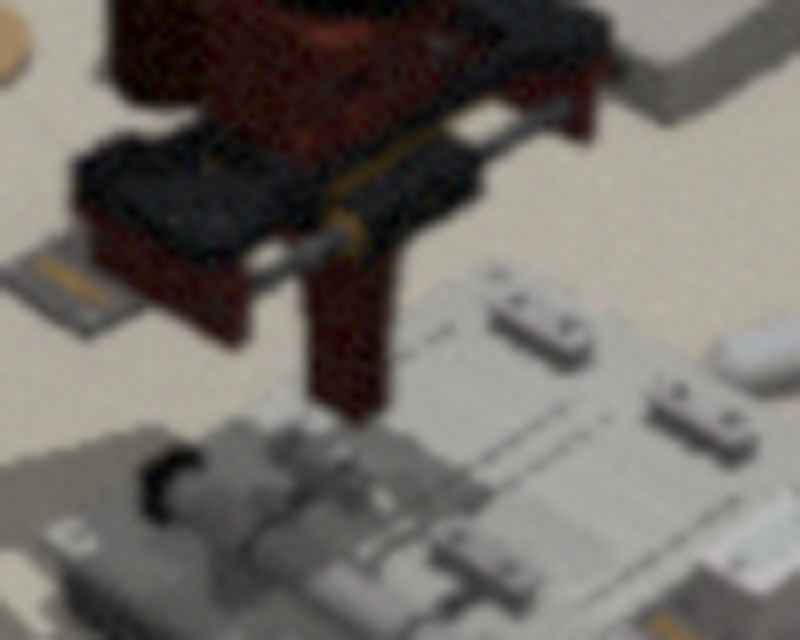

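Run:
```python
from h import *
c,s=np.cos(.088),np.sin(.088)
for z in (140,168,190):
  for L in (85,89): print(z,L,[np.array(proj('top',(466.5+c*L-s*w,.7+s*L+c*w,z))).round(1) for w in(-37,0,37)])
```

```text
140 85 [array([301.4, 189. ]), array([290.7, 189.6]), array([280. , 190.2])]
140 89 [array([301.3, 187.8]), array([290.6, 188.4]), array([279.9, 189. ])]
168 85 [array([301.8, 187.5]), array([290.9, 188.1]), array([280.1, 188.7])]
168 89 [array([301.7, 186.3]), array([290.9, 186.9]), array([280. , 187.5])]
190 85 [array([302.2, 186.2]), array([291.1, 186.9]), array([280.1, 187.5])]
190 89 [array([302.1, 185.1]), array([291.1, 185.7]), array([280.1, 186.3])]
```

Emit:
move_arm(
  rows=[
    [60, 2, 0, 0, 1],
    [117, 4, 0, 0, 1],
    [117, 4, -40, 0, 1],
    [117, 4, -75, 0, 1],
    [117, 4, -75, 0, 1],
    [117, 4, -75, 0, 1],
  ],
)

```text
t: 3.92
ee_pos: [582.8, 4.7, 44.4]
orientation: [1.142, 1.25, -1.147]
ft_force: [-0.5, -0.1, -0.4]
width: 0.6
```

Emit:
move_arm(
  rows=[
    [0, 0, -5, 0, 1],
    [0, 0, -10, 0, 1],
    [0, 0, -10, 0, 1],
  ],
)

```text
t: 4.3
ee_pos: [582.7, 4.7, 34.5]
orientation: [1.142, 1.25, -1.147]
ft_force: [0.2, -0.1, 0.3]
width: 0.4
```

Run:
```python
from h import *
s=get_image('scene');crop(s,250,130,120,100,6,'pics/s4c.png')
```

```text
(no output)
```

View pics/s4c.png

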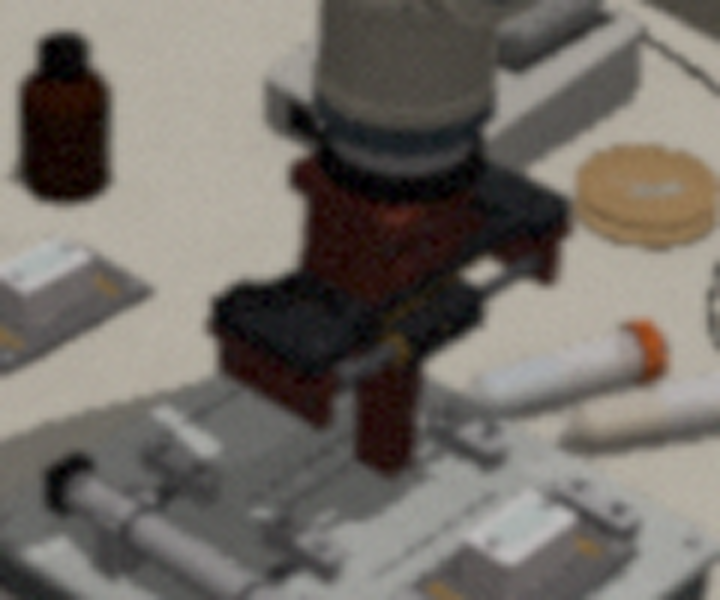

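Emit:
move_arm(
  rows=[
    [0, 0, -5, 0, 1],
    [0, 0, -9, 0, 1],
    [0, 0, -11, 0, 1],
    [0, 0, -11, 0, 1],
  ],
)

```text
t: 4.85
ee_pos: [582.6, 4.7, 23.3]
orientation: [1.142, 1.251, -1.147]
ft_force: [0.7, -0.6, 0.3]
width: 0.5
```

Emit:
move_arm(
  rows=[
    [0, 0, -2, 0, 1],
    [0, 0, -3, 0, 1],
    [0, 0, -3, 0, 1],
  ],
)

```text
t: 5.22
ee_pos: [582.6, 4.7, 20.2]
orientation: [1.142, 1.251, -1.147]
ft_force: [-0.1, -0.0, -0.1]
width: 0.5
```

Emit:
move_arm(
  rows=[
    [0, 0, -2, 0, 1],
    [0, 0, -3, 0, 1],
    [0, 0, -3, 0, 1],
  ],
)

```text
t: 5.6
ee_pos: [582.5, 4.7, 17.1]
orientation: [1.142, 1.251, -1.148]
ft_force: [-0.1, -0.3, -0.1]
width: 0.2
```

Emit:
move_arm(
  rows=[
    [0, 0, -1, 0, 1],
    [0, 0, -2, 0, 1],
    [0, 0, -2, 0, 1],
  ],
)

```text
t: 5.98
ee_pos: [582.4, 4.7, 15.0]
orientation: [1.142, 1.251, -1.148]
ft_force: [-0.1, -0.9, -0.2]
width: 0.5
```

Emit:
move_arm(
  rows=[
    [0, 0, -1, 0, 1],
    [0, 0, -2, 0, 1],
    [0, 0, -2, 0, 1],
  ],
)

```text
t: 6.35
ee_pos: [582.3, 4.7, 12.9]
orientation: [1.142, 1.251, -1.148]
ft_force: [0.6, -0.6, -0.2]
width: 0.6
```

Run:
```python
from h import *
s=get_image('scene');crop(s,270,140,90,80,8,'pics/s5c.png')
```

```text
(no output)
```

View pics/s5c.png

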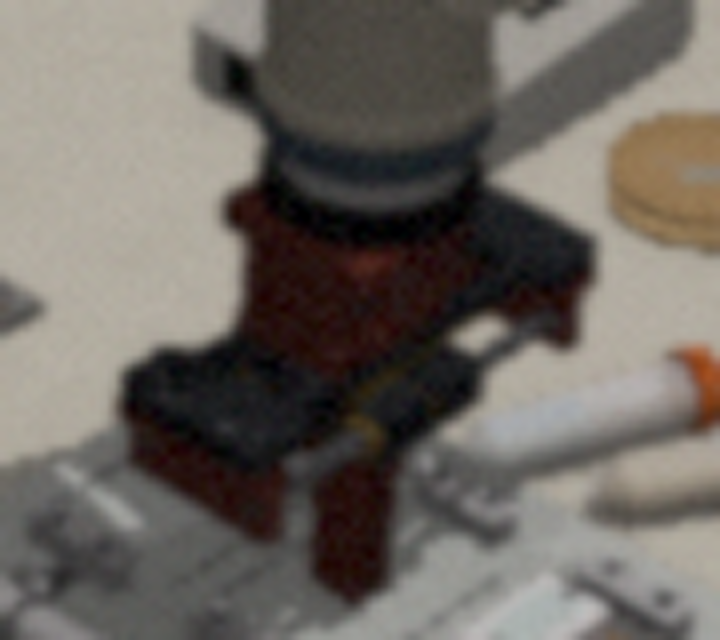

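Emit:
move_arm(
  rows=[
    [0, 0, -1, 0, 1],
    [0, 0, -2, 0, 1],
    [0, 0, -2, 0, 1],
  ],
)

```text
t: 6.78
ee_pos: [582.3, 4.7, 10.8]
orientation: [1.142, 1.251, -1.148]
ft_force: [0.4, -0.4, -0.4]
width: 0.9
```

Run:
```python
from h import *
for z in (35,40,45,50,55):print(z,proj('scene',(582.3,4.7,z)))
```

```text
35 (np.float64(313.02385848206166), np.float64(215.65887263357178))
40 (np.float64(313.0961148118792), np.float64(214.32444638721134))
45 (np.float64(313.16869740310204), np.float64(212.98399476171113))
50 (np.float64(313.2416084704988), np.float64(211.63747685483574))
55 (np.float64(313.31485024892976), np.float64(210.28485139329996))
```

Emit:
move_arm(
  rows=[
    [0, 0, -1, 0, 1],
    [0, 0, -2, 0, 1],
    [0, 0, -2, 0, 1],
  ],
)

```text
t: 7.15
ee_pos: [582.4, 4.7, 9.9]
orientation: [1.142, 1.251, -1.148]
ft_force: [-2.7, 0.3, 11.0]
width: 0.5
```

Emit:
move_arm(
  rows=[
    [0, 0, -1, 0, 1],
    [0, 0, -2, 0, 1],
    [0, 0, -2, 0, 1],
  ],
)

```text
t: 7.52
ee_pos: [582.5, 4.7, 9.8]
orientation: [1.142, 1.251, -1.148]
ft_force: [-6.9, -0.3, 20.6]
width: 0.4
```

Emit:
move_arm(
  rows=[
    [0, 0, 40, 0, 0],
    [0, 0, 90, 0, 0],
    [-60, -1, 100, 0, 0],
    [-117, -2, 100, 0, 0],
    [-117, -2, 60, 0, 0],
    [-117, -2, 30, 0, 0],
    [-117, -2, 16, 0, 0],
    [-117, -2, 16, 0, 0],
  ],
)

```text
t: 8.52
ee_pos: [465.0, 2.7, 25.2]
orientation: [1.141, 1.252, -1.149]
ft_force: [-0.2, -0.5, -0.4]
width: 44.1
```

Emit:
move_arm(
  rows=[
    [0, 0, 0, 0, 0.4],
    [0, 0, 0, 0, 1],
    [0, 0, 0, 0, 1],
    [0, 0, 0, 0, 1],
    [0, 0, 0, 0, 1],
  ],
)

```text
t: 9.15
ee_pos: [465.7, 2.7, 25.8]
orientation: [1.142, 1.251, -1.148]
ft_force: [-0.4, 0.4, 6.9]
width: 19.4
```

Emit:
move_arm(
  rows=[
    [0, 0, 3, 0, 1],
    [0, 0, 8, 0, 1],
    [0, 0, 15, 0, 1],
    [0, 0, 25, 0, 1],
    [0, 0, 60, 0, 1],
    [0, 0, 80, 0, 1],
    [0, 0, 80, 0, 1],
    [0, 0, 80, 0, 1],
  ],
)

```text
t: 10.15
ee_pos: [465.1, 2.7, 105.6]
orientation: [1.141, 1.252, -1.148]
ft_force: [-0.5, -0.6, -1.7]
width: 19.4
```

Run:
```python
from h import *
s=get_image('scene');crop(s,220,100,180,150,4,'pics/s6c.png')
s=get_image('top');cv2.imwrite('pics/t6.png',s)
```

```text
(no output)
```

View pics/s6c.png

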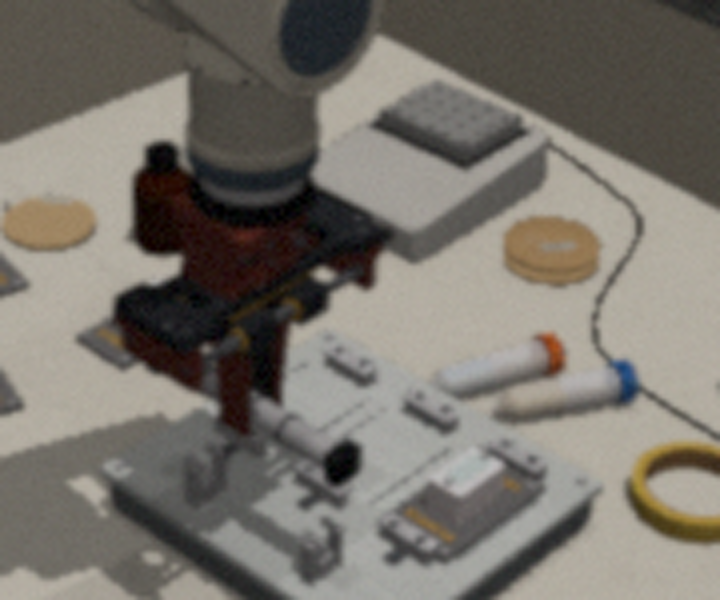

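Emit:
move_arm(
  rows=[
    [-15, -60, 0, 0, 1],
    [-30, -120, 0, 0, 1],
    [-45, -180, 0, 0, 1],
    [-60, -240, 0, 0, 1],
    [-75, -300, 0, 0, 1],
    [-82.6, -325, 0, -0.013, 1],
    [-82.6, -325, -40, -0.013, 1],
    [-82.6, -325, -80, -0.013, 1],
    [-82.6, -325, -110, -0.013, 1],
    [-82.6, -325, -122, -0.013, 1],
    [-82.6, -325, -122, -0.013, 1],
  ],
)

```text
t: 11.62
ee_pos: [381.6, -321.7, -17.8]
orientation: [1.151, 1.249, -1.159]
ft_force: [0.1, 0.2, -0.9]
width: 19.6
```

Run:
```python
from h import *
s=get_image('scene');crop(s,280,220,160,140,4,'pics/s7c.png')
s=get_image('top');cv2.imwrite('pics/t7.png',s);crop(s,330,160,100,110,5,'pics/t7c.png')
```

```text
(no output)
```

View pics/s7c.png

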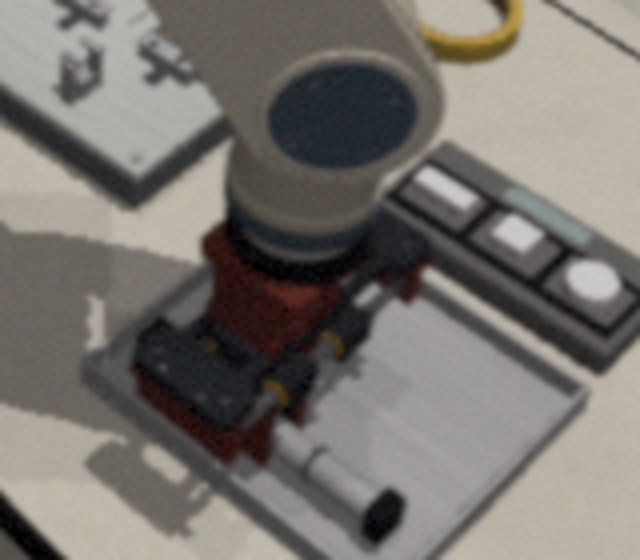

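View pics/t7c.png

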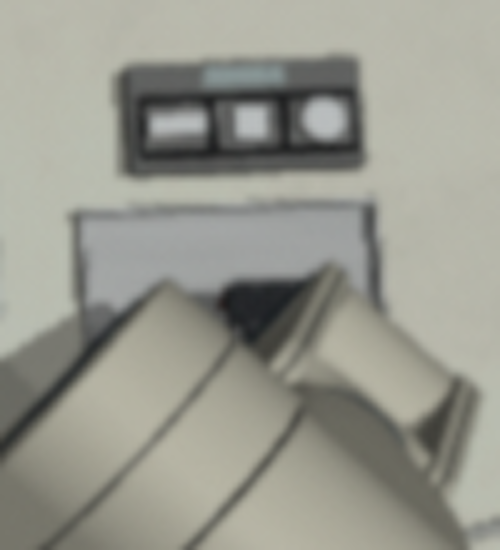

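Emit:
move_arm(
  rows=[
    [0, 0, -5, 0, 1],
    [0, 0, -8, 0, 1],
    [0, 0, -9, 0, 1],
    [0, 0, -9, 0, 1],
  ],
)

```text
t: 12.22
ee_pos: [382.7, -322.6, -25.4]
orientation: [1.15, 1.246, -1.159]
ft_force: [-0.9, -0.1, -1.4]
width: 19.5
```

Emit:
move_arm(
  rows=[
    [0, 0, -2, 0, 1],
    [0, 0, -3, 0, 1],
    [0, 0, -3, 0, 1],
  ],
)

```text
t: 12.6
ee_pos: [382.6, -322.6, -28.5]
orientation: [1.15, 1.246, -1.159]
ft_force: [0.7, -0.3, -1.1]
width: 19.5
```

Emit:
move_arm(
  rows=[
    [0, 0, -1, 0, 1],
    [0, 0, -2, 0, 1],
    [0, 0, -2, 0, 1],
  ],
)

```text
t: 12.98
ee_pos: [382.9, -322.7, -29.2]
orientation: [1.15, 1.246, -1.158]
ft_force: [-2.5, 3.5, 16.0]
width: 19.6
```

Contact at rep z ≈ -29 (so the +35..36 mm z offset holds here too). Release and rise.

Emit:
move_arm(
  rows=[
    [0, 0, 1, 0, 0.1],
    [0, 0, 1, 0, 0.1],
    [0, 0, 1, 0, 0.1],
    [0, 0, 50, 0, 0.1],
    [0, 0, 100, 0, 0],
    [0, 0, 150, 0, 0],
    [30, 60, 150, 0, 0],
    [60, 120, 150, 0, 0],
  ],
)

```text
t: 13.98
ee_pos: [439.6, -210.5, 121.6]
orientation: [1.152, 1.242, -1.16]
ft_force: [0.7, 0.3, 0.1]
width: 43.7
```

Run:
```python
from h import *
s=get_image('scene');cv2.imwrite('pics/s8.png',s)
s=get_image('top');cv2.imwrite('pics/t8.png',s)
```

```text
(no output)
```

View pics/s8.png

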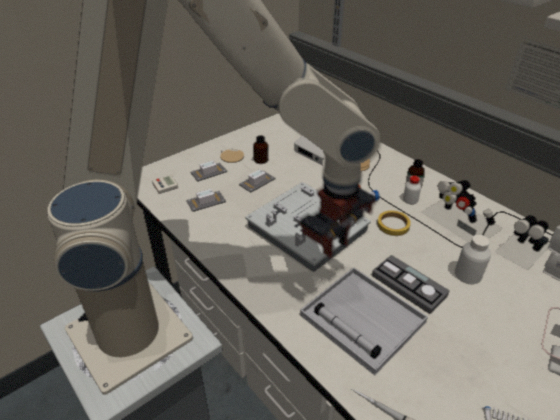

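View pics/t8.png

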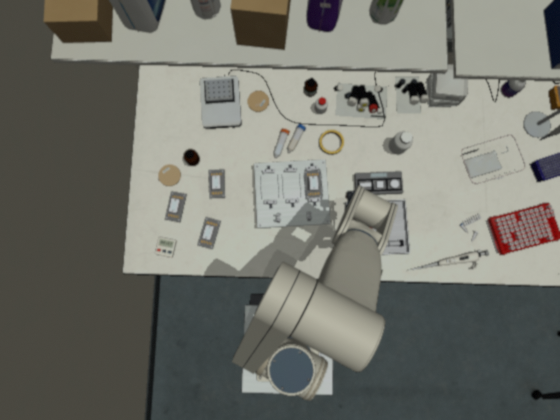

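Emit:
move_arm(
  rows=[
    [20, 20, 0, 0.18, -0.3],
    [40, 40, 0, 0.36, -0.3],
    [60, 60, 0, 0.54, -0.3],
    [80, 80, 0, 0.72, -0.3],
    [100, 100, 0, 0.9, -0.3],
    [120, 120, 0, 1.08, -0.3],
    [150.9, 135.5, 0, 1.26, -0.3],
    [150.9, 135.5, 0, 1.44, -0.3],
    [150.9, 135.5, 0, 1.585, -0.3],
    [150.9, 135.5, -40, 1.585, -0.3],
    [150.9, 135.5, -60, 1.585, -0.3],
    [150.9, 135.5, -60, 1.585, -0.3],
  ],
)

```text
t: 15.58
ee_pos: [589.7, -71.4, 59.1]
orientation: [-0.076, 1.572, 0.071]
ft_force: [0.3, -0.3, -0.1]
width: 57.2
```

```bash
python3 st.py
python3 - <<'E'
from h import *
s=get_image('scene');crop(s,260,120,140,110,5,'pics/s9c.png')
E
```

```text
t 15.57 pos [589.7 -71.4  59.1] jaw dir yaw 1.664 down [-0.003 -0.004 -1.   ] q [-0.14  0.55  1.77 -0.01  0.82 -1.8 ] w 57.2 F [ 0.3 -0.3 -0.1] M [0.04 0.07 0.02]
```

View pics/s9c.png

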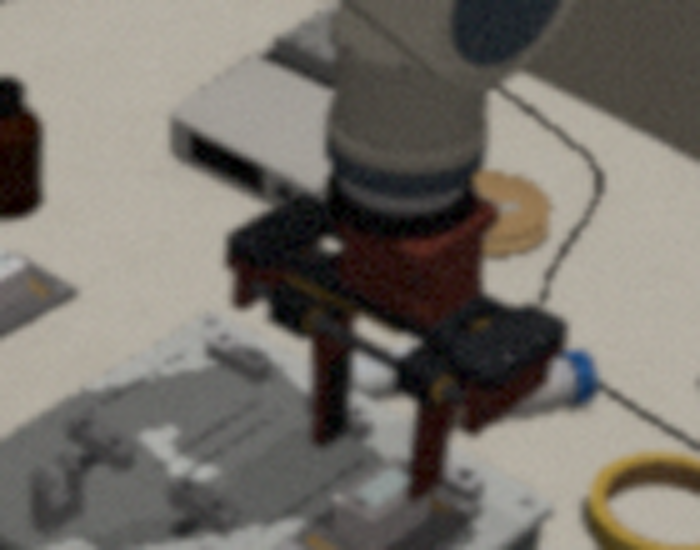

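Emit:
move_arm(
  rows=[
    [0.8, -3.6, -15, 0, -0.3],
    [0.8, -3.6, -30, 0, -0.3],
    [0.8, -3.6, -40, 0, -0.3],
    [0.8, -3.6, -40, 0, -0.3],
    [0.8, -3.6, -40, 0, 1],
    [0.8, -3.6, -40, 0, 1],
    [0.8, -3.6, -40, 0, 1],
    [0.8, -3.6, -40, 0, 1],
  ],
)

```text
t: 16.62
ee_pos: [592.0, -75.2, 20.8]
orientation: [-0.077, 1.569, 0.07]
ft_force: [-0.4, -0.0, 2.7]
width: 30.2
```

Emit:
move_arm(
  rows=[
    [4, 0.4, 0, 0, 1],
    [8, 0.7, 0, 0, 1],
    [12, 1.1, 0, 0, 1],
    [13, 1.2, 0, 0, 1],
    [13, 1.2, 0, 0, 1],
  ],
)

```text
t: 17.25
ee_pos: [601.5, -74.3, 20.7]
orientation: [-0.076, 1.576, 0.07]
ft_force: [-11.5, -4.5, 11.8]
width: 29.9
```

Run:
```python
from h import *
s=get_image('scene');crop(s,270,160,110,90,7,'pics/s10c.png')
```

```text
(no output)
```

View pics/s10c.png

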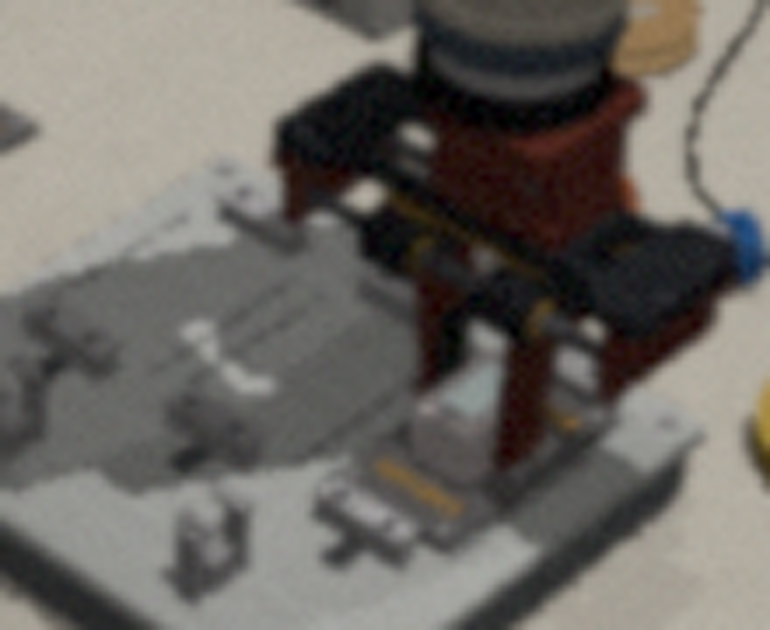

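Emit:
move_arm(
  rows=[
    [3, 0.3, 0, 0, 1],
    [5, 0.5, 0, 0, 1],
    [5, 0.5, 4, 0, 1],
    [5, 0.5, 8, 0, 1],
    [5, 0.5, 12, 0, 1],
    [5, 0.5, 14, 0, 1],
    [5, 0.5, 14, 0, 1],
  ],
)

```text
t: 18.18
ee_pos: [602.7, -73.5, 32.8]
orientation: [-0.076, 1.584, 0.071]
ft_force: [-4.4, -1.4, -4.6]
width: 29.8
```

Run:
```python
from h import *
s=get_image('scene');crop(s,270,160,110,90,7,'pics/s11c.png')
```

```text
(no output)
```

View pics/s11c.png

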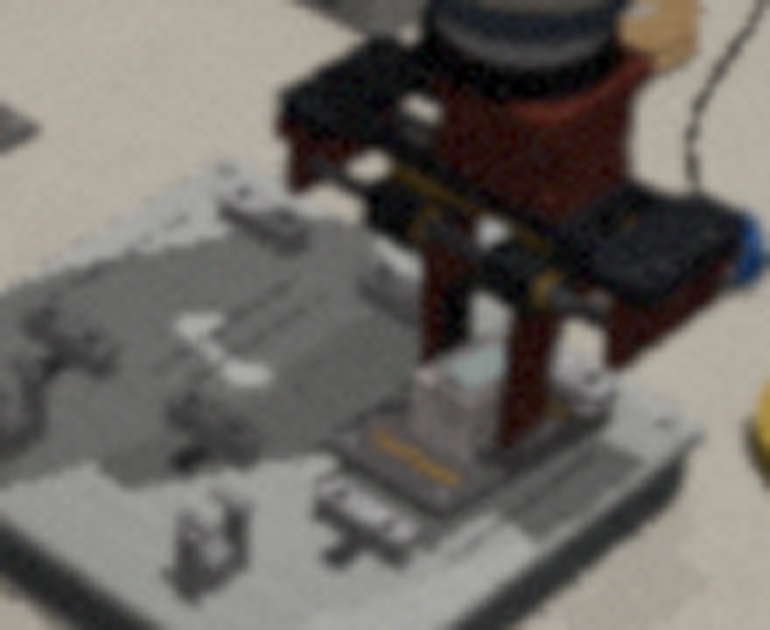

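Emit:
move_arm(
  rows=[
    [-2, -0.2, 3, 0, 1],
    [-8, -0.7, 3, 0, 1],
    [-14, -1.3, 3, 0, 1],
    [-20, -1.8, 3, 0, 1],
    [-25, -2.2, 3, 0, 1],
    [-25, -2.2, 3, 0, 1],
  ],
)

```text
t: 18.98
ee_pos: [577.6, -75.7, 36.2]
orientation: [-0.075, 1.583, 0.071]
ft_force: [-0.0, -0.3, -1.7]
width: 29.6
```

Run:
```python
from h import *
s=get_image('scene');crop(s,270,160,110,90,7,'pics/s12c.png')
```

```text
(no output)
```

View pics/s12c.png

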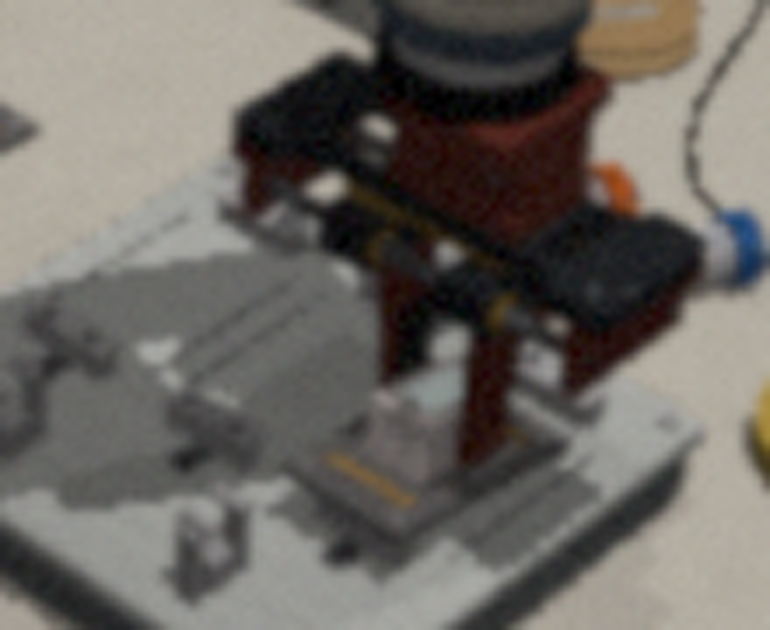

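Emit:
move_arm(
  rows=[
    [0, 0, 50, 0, 1],
    [0, 0, 90, 0, 1],
    [-25, -58, 90, 0, 1],
    [-50, -116, 90, 0, 1],
    [-75, -174, 90, 0, 1],
    [-100, -235, 90, -0.015, 1],
    [-100, -235, 50, -0.015, 1],
    [-100, -235, 0, -0.015, 1],
    [-100, -235, -35, -0.015, 1],
    [-100, -235, -45, -0.015, 1],
    [-100, -235, -50, -0.015, 1],
    [-100, -235, -50, -0.015, 1],
  ],
)

```text
t: 20.52
ee_pos: [478.8, -311.2, -12.6]
orientation: [-0.065, 1.582, 0.059]
ft_force: [0.8, 0.5, -1.3]
width: 30.1
```

Emit:
move_arm(
  rows=[
    [0, 0, -2, 0, 1],
    [0, 0, -4, 0, 1],
    [0, 0, -4, 0, 1],
  ],
)

```text
t: 20.9
ee_pos: [479.3, -311.9, -15.4]
orientation: [-0.066, 1.581, 0.058]
ft_force: [-3.7, -1.5, 6.2]
width: 29.8
```

Far end touches; release, rise and go look.

Emit:
move_arm(
  rows=[
    [0, 0, 0, 0, 0.1],
    [0, 0, 0, 0, 0],
    [0, 0, 0, 0, -0.1],
    [0, 0, 40, 0, -0.1],
    [0, 0, 100, 0, -0.3],
    [0, 0, 135, 0, -0.3],
    [-10, 60, 135, 0, -0.3],
    [-20, 120, 135, 0, -0.3],
    [-30, 180, 135, 0, -0.3],
    [-30, 240, 135, 0, -0.3],
    [-30, 300, 135, 0, -0.3],
    [-40, 360, 135, 0, -0.3],
  ],
)

```text
t: 22.4
ee_pos: [439.8, 50.1, 119.9]
orientation: [-0.065, 1.579, 0.058]
ft_force: [0.8, -0.1, 0.4]
width: 57.3
```

Emit:
move_arm(
  rows=[
    [-30, 60, 0, 0, -0.3],
    [-60, 120, 0, 0, -0.3],
    [-60, 120, 0, 0, -0.3],
  ],
)

```text
t: 22.78
ee_pos: [378.1, 172.5, 119.9]
orientation: [-0.069, 1.579, 0.062]
ft_force: [0.2, 0.3, -0.0]
width: 56.7
```

```bash
python3 st.py
python3 - <<'E'
from meas import *
s=get_image('scene');cv2.imwrite('pics/s13.png',s)
t=get_image('top');cv2.imwrite('pics/t13.png',t);crop(t,140,140,280,130,2.8,'pics/t13c.png')
E
```

```text
t 22.77 pos [378.1 172.5 119.9] jaw dir yaw 1.654 down [-0.009 -0.005 -1.   ] q [ 0.4   0.23  2.12 -0.    0.8  -1.25] w 56.7 F [ 0.2  0.3 -0. ] M [ 0.06 -0.02  0.03]
```

View pics/t13c.png

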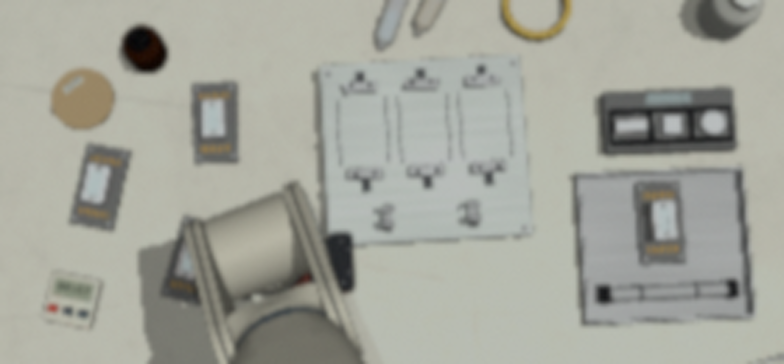

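View pics/s13.png

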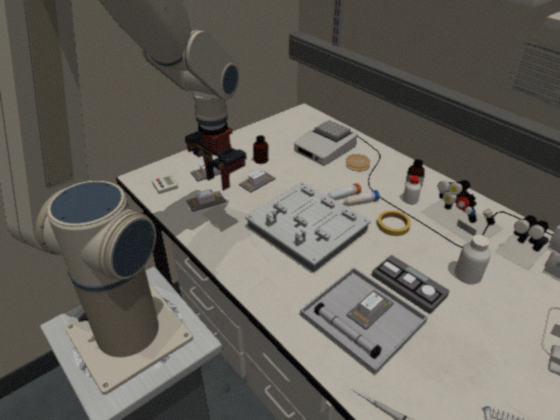

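```bash
cat > fresh.py <<'E'
from meas import *
import sys
t=get_image('top') if len(sys.argv)<2 else cv2.imread(sys.argv[1])
b=bigm(t);B,G,R=b[...,0],b[...,1],b[...,2]
print('blocks');[print(*o) for o in comps((G>150)&(B-R>3),'top',34,150,(150,160,244,260))]
print('boards');[print(*o) for o in comps((G<140),'top',6,1500,(150,167,244,260)) if o[1][0]<70]
E
python3 fresh.py pics/t13.png
```

```text
blocks
[499.6 432.7] [26.1 42.3] -0.189 [173.5 205.1]
[590.3 283.6] [24.9 39.7] 0.052 [215.4 182.2]
boards
[499.7 431.6] [ 61.6 110.4] -0.16 [175.4 206.4]
[591.  284.8] [ 61.9 111. ] 0.048 [216.5 183.5]
[612.5 461.1] [67.3 80.4] -1.114 [169.3 175.9]
```

Run:
```python
from h import *
print(onz('top',190.5,157.5,94),onz('top',192,158,40))
```

```text
[665.76270656 369.74138238  94.        ] [677.46984664 374.42564422  40.        ]
```

Emit:
move_arm(
  rows=[
    [50, 28, 0, -0.033, -0.3],
    [100, 56, 0, -0.033, -0.3],
    [150, 84, 0, -0.033, -0.3],
    [200, 108, 0, -0.033, -0.3],
    [212.7, 111.7, 0, -0.033, -0.3],
    [212.7, 111.7, -50, -0.033, -0.3],
    [212.7, 111.7, -90, -0.033, -0.3],
    [212.7, 111.7, -90, -0.033, -0.3],
  ],
)

```text
t: 23.88
ee_pos: [589.5, 279.3, 26.7]
orientation: [-0.043, 1.587, 0.03]
ft_force: [-0.1, -0.3, 0.8]
width: 56.9
```

Run:
```python
from h import *
s=get_image('scene');crop(s,200,110,120,100,6,'pics/s14c.png')
```

```text
(no output)
```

View pics/s14c.png

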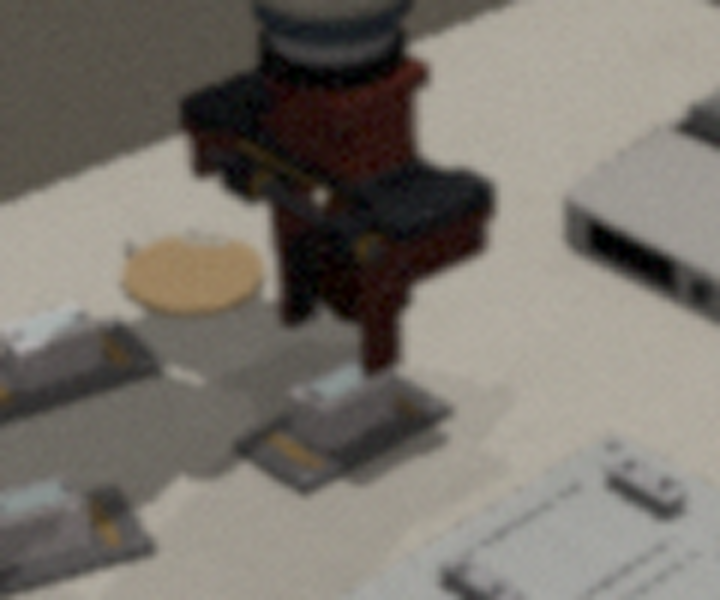

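Emit:
move_arm(
  rows=[
    [1.3, 4.9, -20, 0, -0.3],
    [1.3, 4.9, -40, 0, -0.3],
    [1.3, 4.9, -52, 0, -0.3],
    [1.3, 4.9, -52, 0, -0.3],
    [1.3, 4.9, -52, 0, 1],
    [1.3, 4.9, -52, 0, 1],
    [1.3, 4.9, -52, 0, 1],
    [1.3, 4.9, -52, 0, 1],
  ],
)

```text
t: 24.92
ee_pos: [592.9, 285.4, -22.4]
orientation: [-0.042, 1.582, 0.032]
ft_force: [-0.5, -0.7, 3.3]
width: 29.6
```

Emit:
move_arm(
  rows=[
    [0, 0, 50, 0, 1],
    [0, 0, 100, 0, 1],
    [-6, -50, 112, 0, 1],
    [-12, -105, 112, 0, 1],
    [-18, -160, 112, 0.02, 1],
    [-25, -202, 112, 0.04, 1],
    [-25, -202, 80, 0.04, 1],
    [-25, -202, 75, 0.04, 1],
    [-25, -202, 75, 0.04, 1],
  ],
)

```text
t: 26.05
ee_pos: [567.8, 83.8, 52.6]
orientation: [-0.074, 1.582, 0.064]
ft_force: [1.4, -0.0, -0.5]
width: 29.9
```

```bash
python3 st.py
python3 - <<'E'
from h import *
s=get_image('scene');crop(s,240,140,110,90,7,'pics/s15c.png')
c,sn=np.cos(.09),np.sin(.09)
E
```

```text
t 26.05 pos [567.8  83.8  52.6] jaw dir yaw 1.658 down [-0.012 -0.007 -1.   ] q [ 0.13  0.54  1.81 -0.01  0.8  -1.52] w 29.9 F [ 1.4 -0.  -0.5] M [ 0.04 -0.03 -0.03]
```

View pics/s15c.png

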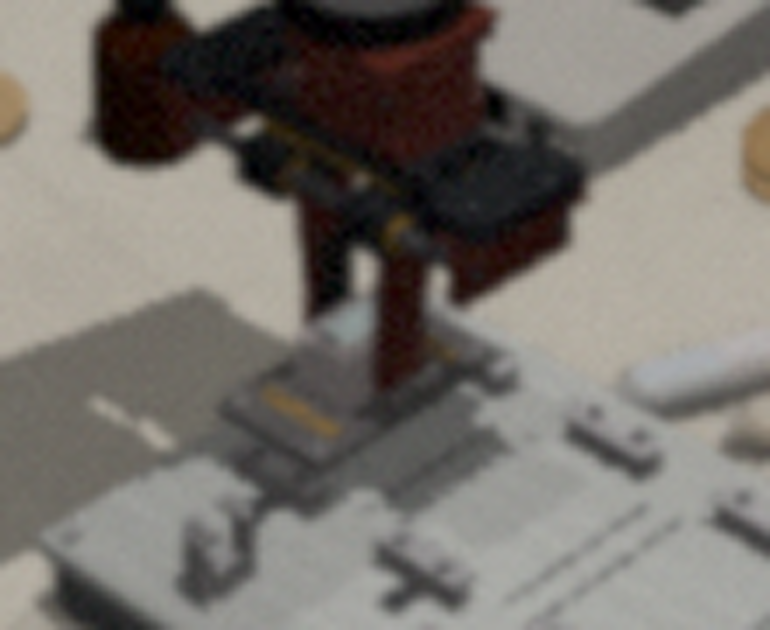

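```bash
cat > cart.py <<'E'
from h import *
def corners(n,cx,cy,z,yaw,x0,y0,s):
    c,sn=np.cos(yaw),np.sin(yaw)
    for (a,b) in [(-55,30),(-55,-30),(55,-30),(55,30)]:
        u,v=proj(n,(cx+c*a-sn*b,cy+sn*a+c*b,z));print((a,b),round((u-x0)*s+(s-1)/2),round((v-y0)*s+(s-1)/2))
E
python3 - <<'E'
from cart import *
corners('scene',566.8,83.8,75,.088,240,140,7)
corners('scene',566.8,83.8,81,.088,240,140,7)
E
```

```text
(-55, 30) 216 407
(-55, -30) 320 471
(55, -30) 503 355
(55, 30) 400 296
(-55, 30) 216 395
(-55, -30) 320 460
(55, -30) 504 344
(55, 30) 400 285
```

Emit:
move_arm(
  rows=[
    [0, 0.3, -8, 0, 1],
    [0, 0.3, -14, 0, 1],
    [0, 0.3, -18, 0, 1],
    [0, 0.3, -21, 0, 1],
    [0, 0.3, -21, 0, 1],
  ],
)

```text
t: 26.72
ee_pos: [570.2, 84.7, 33.0]
orientation: [-0.074, 1.577, 0.064]
ft_force: [2.6, 0.1, 3.8]
width: 29.7
```

Run:
```python
from h import *
s=get_image('scene');crop(s,250,160,90,70,8,'pics/s16c.png')
```

```text
(no output)
```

View pics/s16c.png

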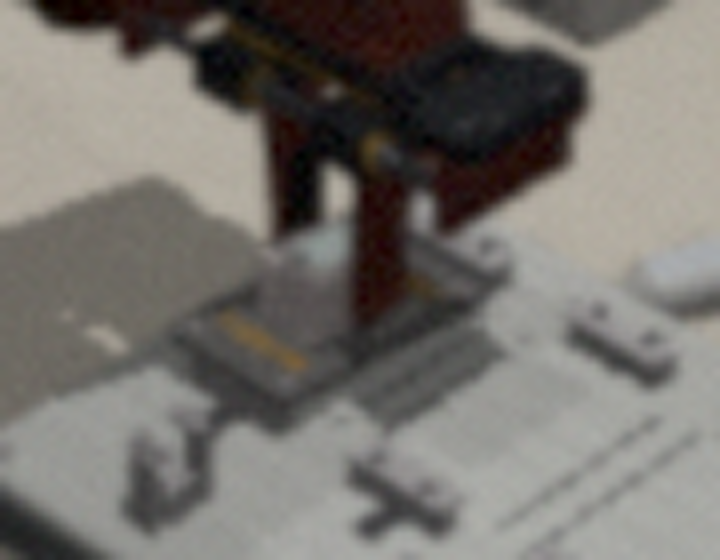

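Emit:
move_arm(
  rows=[
    [-2, -0.2, -2, 0, 1],
    [-2, -0.2, -3, 0, 1],
    [-2, -0.2, -3, 0, 1],
  ],
)

```text
t: 27.15
ee_pos: [570.0, 84.7, 31.0]
orientation: [-0.073, 1.574, 0.064]
ft_force: [3.1, 0.4, 7.0]
width: 30.1
```

Run:
```python
from h import *
s=get_image('scene');crop(s,250,160,90,70,8,'pics/s17c.png')
```

```text
(no output)
```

View pics/s17c.png

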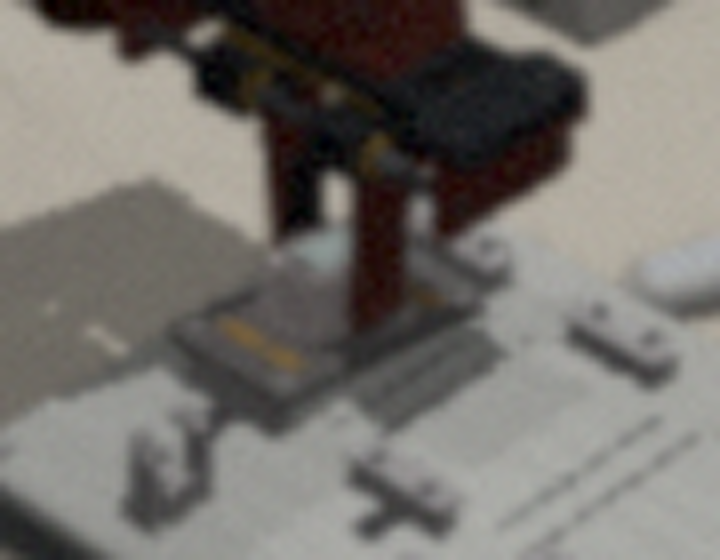

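Emit:
move_arm(
  rows=[
    [4, 0.4, 0, 0, 1],
    [8, 0.7, 0, 0, 1],
    [12, 1.1, -0.5, 0, 1],
    [16, 1.4, -0.5, 0, 1],
    [16, 1.4, -0.5, 0, 1],
  ],
)

```text
t: 27.82
ee_pos: [584.8, 86.0, 29.9]
orientation: [-0.074, 1.577, 0.064]
ft_force: [-4.1, 0.4, -0.6]
width: 30.0
```

Run:
```python
from h import *
s=get_image('scene');crop(s,250,160,90,70,8,'pics/s18c.png')
```

```text
(no output)
```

View pics/s18c.png

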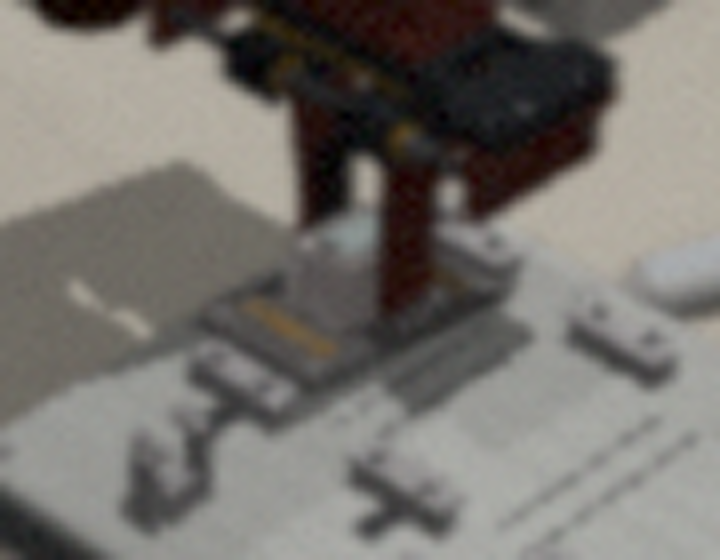

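Emit:
move_arm(
  rows=[
    [3, 0.3, 0, 0, 1],
    [6, 0.5, 0, 0, 1],
    [9, 0.8, 0, 0, 1],
    [9, 0.8, 0, 0, 1],
  ],
)

```text
t: 28.38
ee_pos: [592.5, 86.7, 29.8]
orientation: [-0.074, 1.579, 0.064]
ft_force: [-7.4, -0.9, 3.3]
width: 30.2
```

Run:
```python
from h import *
s=get_image('scene');crop(s,250,160,90,70,8,'pics/s19c.png')
```

```text
(no output)
```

View pics/s19c.png

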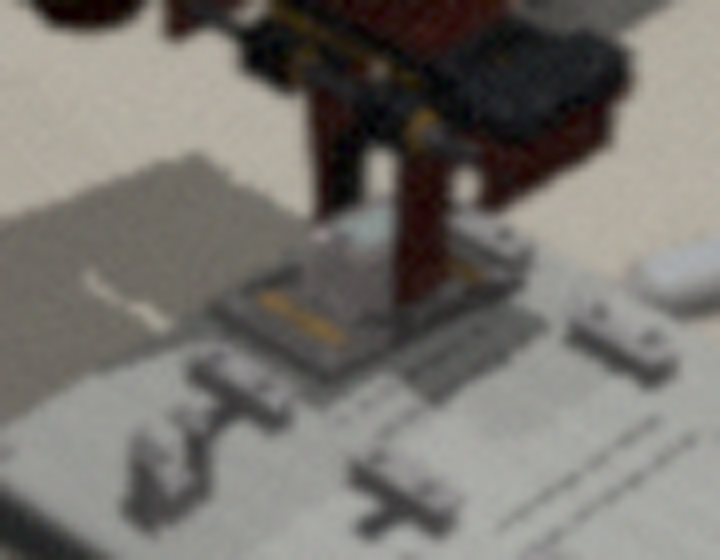

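Run:
```python
from h import *
def tod(p,d=(575.9,84.4),y=.09):
    q=np.array(p[:2])-d; return np.cos(y)*q[0]+np.sin(y)*q[1], -np.sin(y)*q[0]+np.cos(y)*q[1]
f=lambda u,v:(250+(u-3.5)/8,160+(v-3.5)/8)
for z in (58,60,62,64,66): print(z,tod(onz('scene',*f(325,384),z)), 'jawtop corner',tod(onz('scene',*f(296,400),60)))
```

```text
58 (np.float64(-41.142043540362856), np.float64(-27.036445949434867)) jawtop corner (np.float64(-56.741083193695054), np.float64(-27.70729451850672))
60 (np.float64(-42.943473881800514), np.float64(-28.738730536014934)) jawtop corner (np.float64(-56.741083193695054), np.float64(-27.70729451850672))
62 (np.float64(-44.744904223238045), np.float64(-30.441015122594898)) jawtop corner (np.float64(-56.741083193695054), np.float64(-27.70729451850672))
64 (np.float64(-46.54633456467558), np.float64(-32.14329970917497)) jawtop corner (np.float64(-56.741083193695054), np.float64(-27.70729451850672))
66 (np.float64(-48.34776490611324), np.float64(-33.84558429575503)) jawtop corner (np.float64(-56.741083193695054), np.float64(-27.70729451850672))
```

Emit:
move_arm(
  rows=[
    [1, 0, -2, 0, 1],
    [1, 0, -4, 0, 1],
    [1, 0, -6, 0, 1],
    [1, 0, -8, 0, 1],
    [1, 0, -8, 0, 1],
  ],
)

```text
t: 29.05
ee_pos: [592.2, 86.5, 22.2]
orientation: [-0.074, 1.582, 0.064]
ft_force: [-9.4, 0.1, 7.6]
width: 30.0
```

Run:
```python
from h import *
s=get_image('scene');crop(s,250,160,90,70,8,'pics/s20c.png')
```

```text
(no output)
```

View pics/s20c.png

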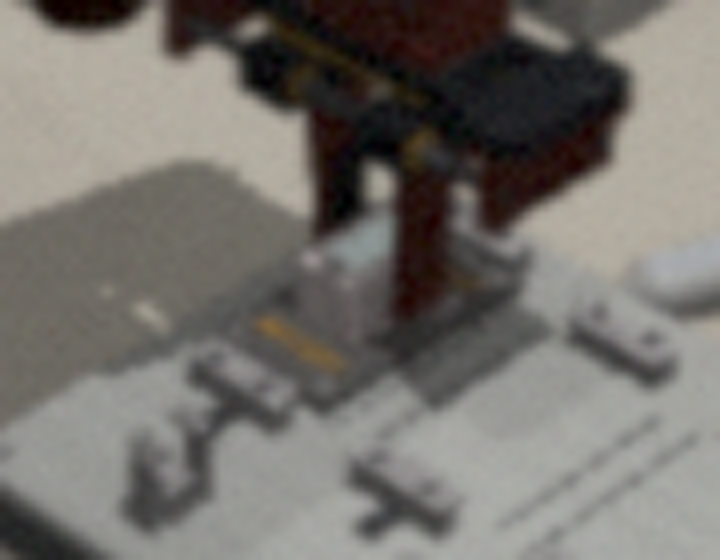

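Emit:
move_arm(
  rows=[
    [0, 0, 0, 0, 0],
    [0, 0, 0, 0, 0],
    [0, 0, 0, 0, -0.1],
    [0, 0, 30, 0, -0.2],
    [0, 0, 80, 0, -0.3],
    [0, 0, 100, 0, -0.3],
    [-50, 30, 100, 0, -0.3],
    [-100, 60, 100, 0, -0.3],
    [-150, 60, 100, 0, -0.3],
    [-200, 60, 100, 0, -0.3],
    [-200, 60, 100, 0, -0.3],
  ],
)

```text
t: 30.48
ee_pos: [388.8, 146.2, 122.0]
orientation: [-0.075, 1.584, 0.065]
ft_force: [1.0, 0.8, -0.0]
width: 56.8
```

```bash
python3 st.py
python3 - <<'E'
from h import *
s=get_image('scene');cv2.imwrite('pics/s21.png',s);crop(s,240,165,140,100,5.5,'pics/s21c.png')
t=get_image('top');cv2.imwrite('pics/t21.png',t);crop(t,140,140,210,130,3.8,'pics/t21c.png')
E
python3 fresh.py pics/t21.png
```

```text
t 30.48 pos [388.8 146.2 122. ] jaw dir yaw 1.66 down [-0.014 -0.007 -1.   ] q [ 0.33  0.23  2.12 -0.    0.81 -1.32] w 56.8 F [ 1.   0.8 -0. ] M [ 0.08 -0.02  0.02]
blocks
[379.2 320.5] [13.3 27.3] -0.268 [202.3 239. ]
[499.8 432.4] [25.8 41. ] -0.141 [173.4 205.1]
boards
[499.7 431.5] [ 61.3 110. ] -0.158 [175.4 206.4]
[612.4 461. ] [67.3 80.1] -1.081 [169.4 175.8]
```

View pics/s21c.png

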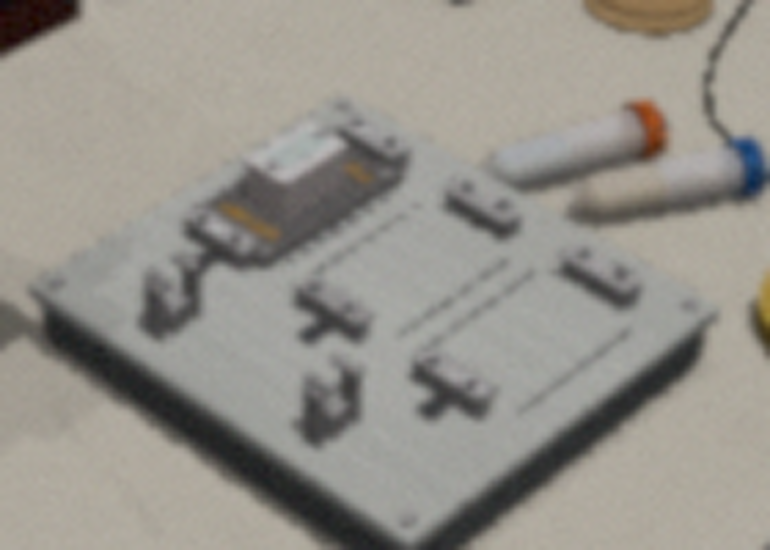

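View pics/t21c.png

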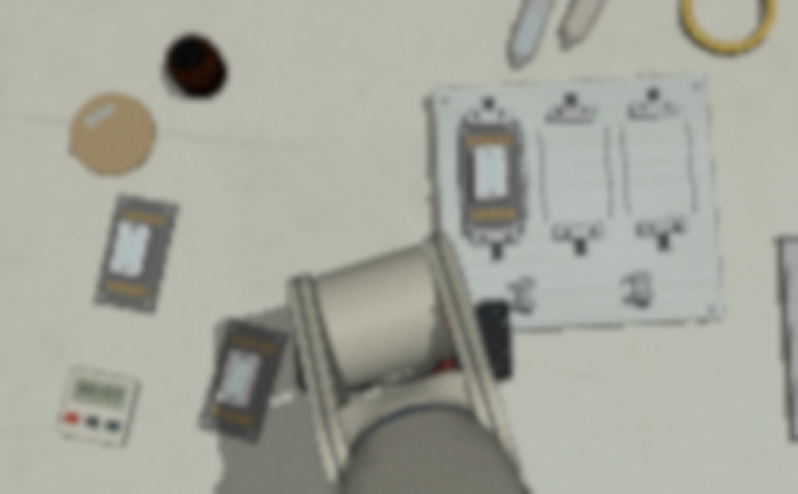

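Emit:
move_arm(
  rows=[
    [40, -50, 0, 0, -0.3],
    [80, -100, 0, 0, -0.3],
    [120, -150, 0, 0, -0.3],
    [130, -180, 0, 0, -0.3],
    [130, -180, 0, 0, -0.3],
  ],
)

```text
t: 31.2
ee_pos: [526.2, -35.8, 122.7]
orientation: [-0.071, 1.577, 0.061]
ft_force: [-0.7, 0.8, 0.5]
width: 56.9
```

```bash
python3 - <<'E'
from h import *
t=get_image('top');cv2.imwrite('pics/t22.png',t);crop(t,140,140,210,130,3.8,'pics/t22c.png')
E
python3 fresh.py pics/t22.png
```

```text
blocks
[378.9 320.8] [26.2 42.3] -0.231 [202.2 239. ]
[499.6 432.9] [25.6 42.8] -0.132 [173.5 205.2]
boards
[379.  320.4] [ 60.2 109.3] -0.236 [203.6 239.8]
[499.6 431.7] [ 61.2 109.8] -0.161 [175.4 206.5]
[612.3 461. ] [66.7 80.2] -1.101 [169.4 175.9]
```

View pics/t22c.png

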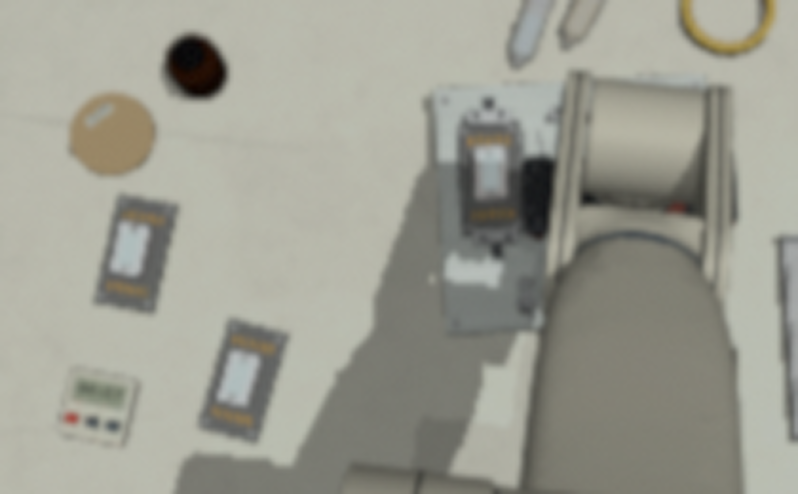

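Emit:
move_arm(
  rows=[
    [-23, 55, 0, -0.05, -0.3],
    [-46, 110, 0, -0.1, -0.3],
    [-69, 165, 0, -0.15, -0.3],
    [-92, 220, 0, -0.2, -0.3],
    [-115, 275, 0, -0.25, -0.3],
    [-138, 330, 0, -0.323, -0.3],
    [-147.2, 356.4, 0, -0.323, -0.3],
    [-147.2, 356.4, -50, -0.323, -0.3],
    [-147.2, 356.4, -95, -0.323, -0.3],
    [-147.2, 356.4, -95, -0.323, -0.3],
    [-147.2, 356.4, -95, -0.323, -0.3],
  ],
)

```text
t: 32.62
ee_pos: [378.0, 322.9, 28.5]
orientation: [0.184, 1.572, -0.189]
ft_force: [0.9, 0.1, -0.5]
width: 57.6
```

```bash
python3 st.py;  python3 - <<'E'
from h import *
s=get_image('scene');crop(s,150,130,110,90,7,'pics/s23c.png')
E
```

```text
t 32.62 pos [378.  322.9  28.5] jaw dir yaw 1.333 down [-0.009 -0.002 -1.   ] q [ 0.68  0.5   2.    0.01  0.66 -0.66] w 57.6 F [ 0.9  0.1 -0.5] M [ 0.02 -0.02 -0.07]
```

View pics/s23c.png

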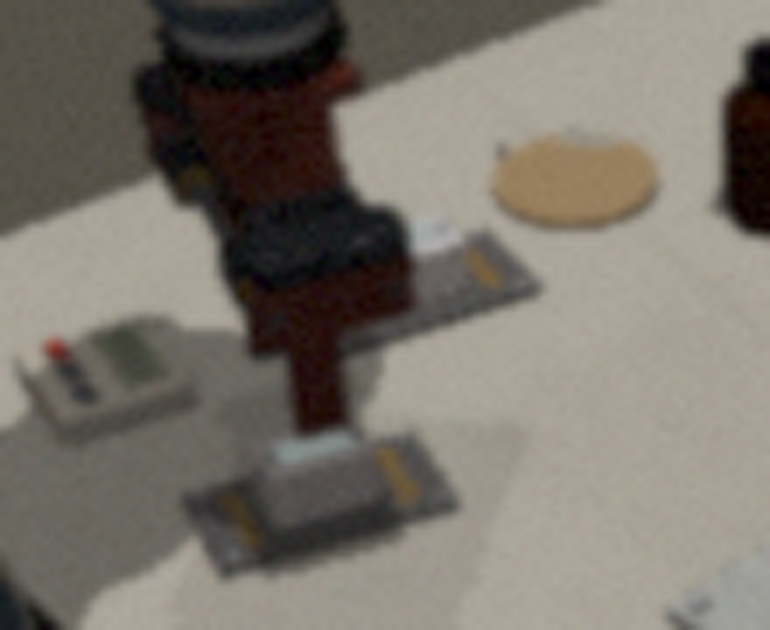

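Emit:
move_arm(
  rows=[
    [0.5, -2.2, -20, 0, -0.3],
    [0.5, -2.2, -40, 0, -0.3],
    [0.5, -2.2, -53, 0, -0.3],
    [0.5, -2.2, -53, 0, -0.3],
    [0.5, -2.2, -53, 0, 1],
    [0.5, -2.2, -53, 0, 1],
    [0.5, -2.2, -53, 0, 1],
    [0.5, -2.2, -53, 0, 1],
  ],
)

```text
t: 33.67
ee_pos: [379.2, 321.1, -23.5]
orientation: [0.185, 1.57, -0.188]
ft_force: [0.3, -0.3, 5.5]
width: 29.9
```

Emit:
move_arm(
  rows=[
    [0, 0, 50, 0, 1],
    [0, 0, 100, 0, 1],
    [30, -50, 115, 0.05, 1],
    [60, -100, 115, 0.1, 1],
    [90, -150, 115, 0.16, 1],
    [120, -200, 115, 0.22, 1],
    [150, -250, 115, 0.28, 1],
    [180, -300, 115, 0.328, 1],
    [194.9, -317.2, 100, 0.328, 1],
    [194.9, -317.2, 76, 0.328, 1],
    [194.9, -317.2, 76, 0.328, 1],
  ],
)

```text
t: 35.05
ee_pos: [572.1, 3.5, 50.6]
orientation: [-0.073, 1.581, 0.068]
ft_force: [0.1, 0.6, -1.3]
width: 30.1
```

```bash
python3 st.py;  python3 - <<'E'
from cart import *
s=get_image('scene');crop(s,260,150,100,80,8,'pics/s24c.png')
p=ctrl.get_obs()['ee_pos']
corners('scene',p[0],p[1],p[2]+23.5,.09,260,150,8)
E
```

```text
t 35.05 pos [572.1   3.5  50.6] jaw dir yaw 1.66 down [-0.012 -0.003 -1.   ] q [-0.01  0.54  1.82 -0.    0.79 -1.67] w 30.1 F [ 0.1  0.6 -1.3] M [ 0.07  0.06 -0.01]
(-55, 30) 245 485
(-55, -30) 372 564
(55, -30) 581 422
(55, 30) 454 350
```

View pics/s24c.png

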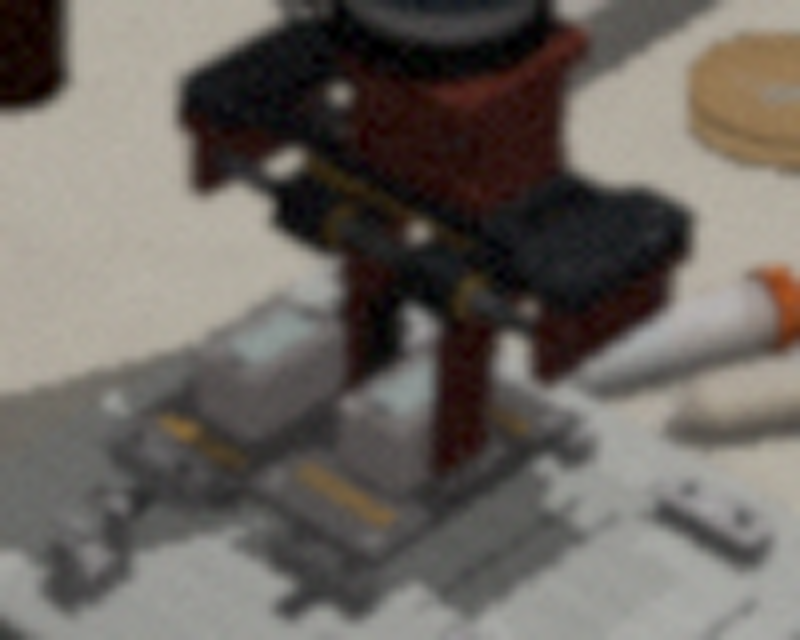

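Emit:
move_arm(
  rows=[
    [1, 0.4, -7, 0, 1],
    [1, 0.4, -14, 0, 1],
    [1, 0.4, -18, 0, 1],
    [1, 0.4, -21, 0, 1],
    [1, 0.4, -21.5, 0, 1],
    [1, 0.4, -21.5, 0, 1],
  ],
)

```text
t: 35.85
ee_pos: [576.2, 4.7, 31.6]
orientation: [-0.073, 1.575, 0.069]
ft_force: [2.0, 2.3, 6.2]
width: 30.0
```

Run:
```python
from h import *
s=get_image('scene');crop(s,265,165,90,70,8,'pics/s25c.png')
```

```text
(no output)
```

View pics/s25c.png

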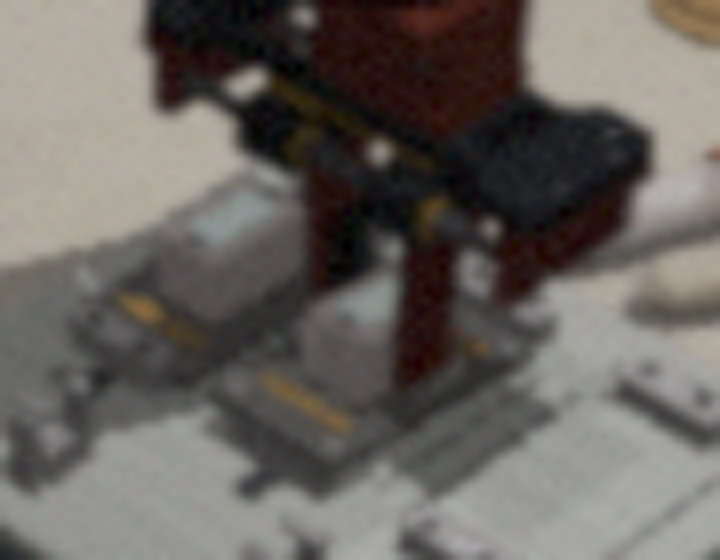

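Emit:
move_arm(
  rows=[
    [-2, -0.2, -2, 0, 1],
    [-2, -0.2, -2.5, 0, 1],
    [-2, -0.2, -2.5, 0, 1],
  ],
)

```text
t: 36.28
ee_pos: [576.6, 4.8, 30.8]
orientation: [-0.073, 1.571, 0.069]
ft_force: [2.4, 1.0, 7.1]
width: 29.8
```

Emit:
move_arm(
  rows=[
    [4, 0.4, 0, 0, 1],
    [8, 0.7, 0, 0, 1],
    [12, 1.1, -0.5, 0, 1],
    [16, 1.4, -0.5, 0, 1],
    [16, 1.4, -0.5, 0, 1],
  ],
)

```text
t: 36.9
ee_pos: [591.5, 6.3, 29.7]
orientation: [-0.073, 1.573, 0.069]
ft_force: [-4.1, 0.5, 0.7]
width: 29.6
```

Run:
```python
from h import *
s=get_image('scene');crop(s,265,165,90,70,8,'pics/s26c.png')
```

```text
(no output)
```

View pics/s26c.png

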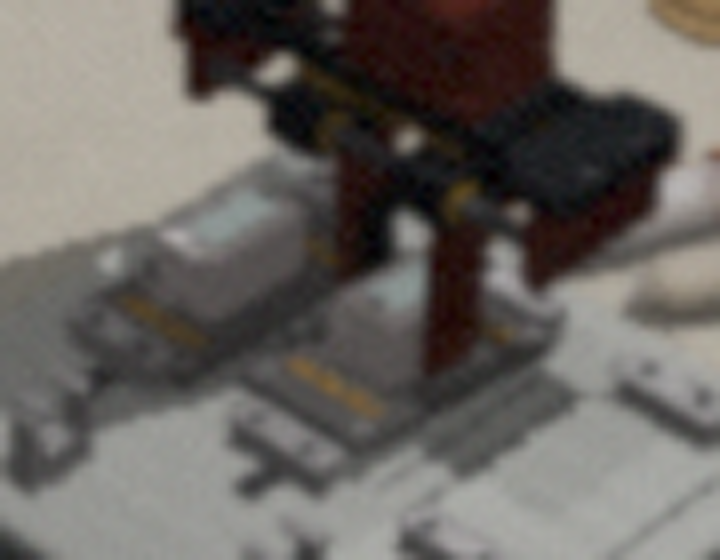

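Same behaviour as the first. Push on, as before.

Emit:
move_arm(
  rows=[
    [3, 0.3, 0, 0, 1],
    [6, 0.5, 0, 0, 1],
    [9, 0.8, 0, 0, 1],
    [9.5, 0.8, 0, 0, 1],
  ],
)

```text
t: 37.45
ee_pos: [598.9, 7.0, 29.3]
orientation: [-0.073, 1.577, 0.069]
ft_force: [-8.7, 0.3, 2.4]
width: 30.6
```

Run:
```python
from h import *
s=get_image('scene');crop(s,265,165,90,70,8,'pics/s27c.png')
```

```text
(no output)
```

View pics/s27c.png

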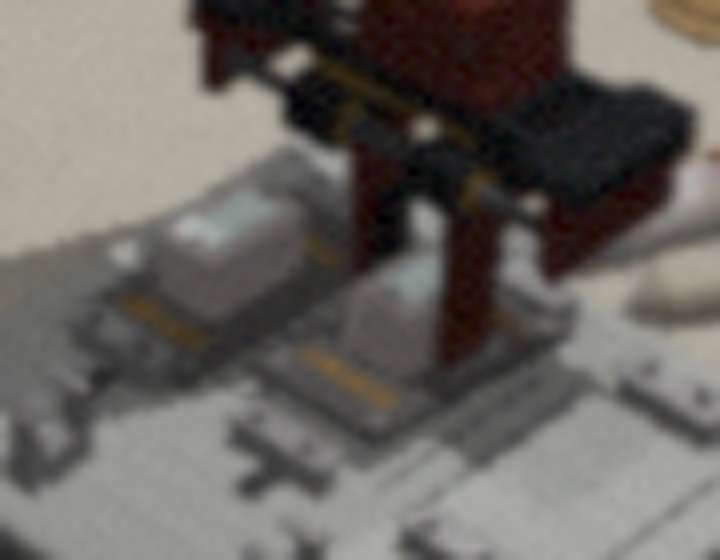

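Emit:
move_arm(
  rows=[
    [2, 0, -2, 0, 1],
    [2, 0, -4, 0, 1],
    [2, 0, -6, 0, 1],
    [2, 0, -8, 0, 1],
    [2, 0, -8, 0, 1],
  ],
)

```text
t: 38.12
ee_pos: [598.9, 6.9, 21.5]
orientation: [-0.073, 1.58, 0.069]
ft_force: [-9.8, -0.5, 6.9]
width: 30.0
```

Run:
```python
from h import *
s=get_image('scene');crop(s,265,165,90,70,8,'pics/s28c.png')
```

```text
(no output)
```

View pics/s28c.png

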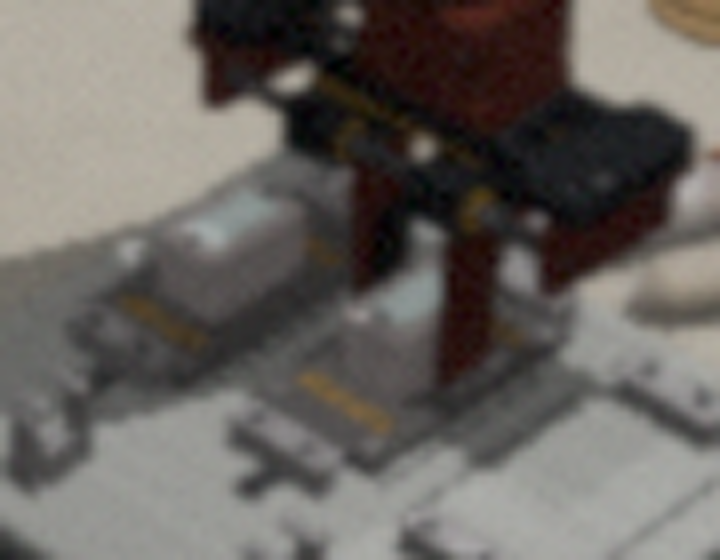

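Flat inside. Release and retreat.

Emit:
move_arm(
  rows=[
    [0, 0, 0, 0, 0],
    [0, 0, 0, 0, 0],
    [0, 0, 0, 0, -0.05],
    [0, 0, 30, 0, -0.1],
    [0, 0, 80, 0, -0.3],
    [0, 0, 100, 0, -0.3],
    [-40, -50, 100, 0, -0.3],
    [-80, -100, 100, 0, -0.3],
    [-120, -150, 100, 0, -0.3],
    [-120, -150, 100, 0, -0.3],
  ],
)

```text
t: 39.42
ee_pos: [476.8, -145.3, 121.6]
orientation: [-0.07, 1.581, 0.066]
ft_force: [0.7, -0.1, 0.4]
width: 56.8
```

```bash
python3 st.py
python3 - <<'E'
from h import *
s=get_image('scene');cv2.imwrite('pics/s29.png',s);crop(s,240,165,140,100,5.5,'pics/s29c.png')
t=get_image('top');cv2.imwrite('pics/t29.png',t);crop(t,140,140,210,130,3.8,'pics/t29c.png')
E
python3 fresh.py pics/t29.png
```

```text
t 39.42 pos [ 476.8 -145.3  121.6] jaw dir yaw 1.657 down [-0.011 -0.003 -1.   ] q [-0.32  0.34  1.95 -0.01  0.86 -1.97] w 56.8 F [ 0.7 -0.1  0.4] M [ 0.07 -0.01 -0.03]
blocks
[499.2 432.8] [25.9 42.1] -0.118 [173.5 205.1]
boards
[499.7 431.6] [ 61.6 110.4] -0.16 [175.4 206.4]
[612.6 461.2] [67.2 80.4] -1.114 [169.4 175.9]
```

View pics/s29c.png

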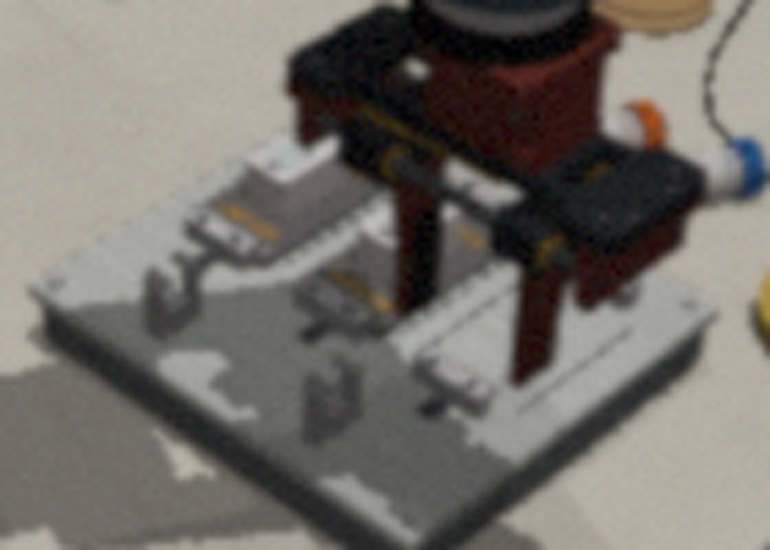

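View pics/t29c.png

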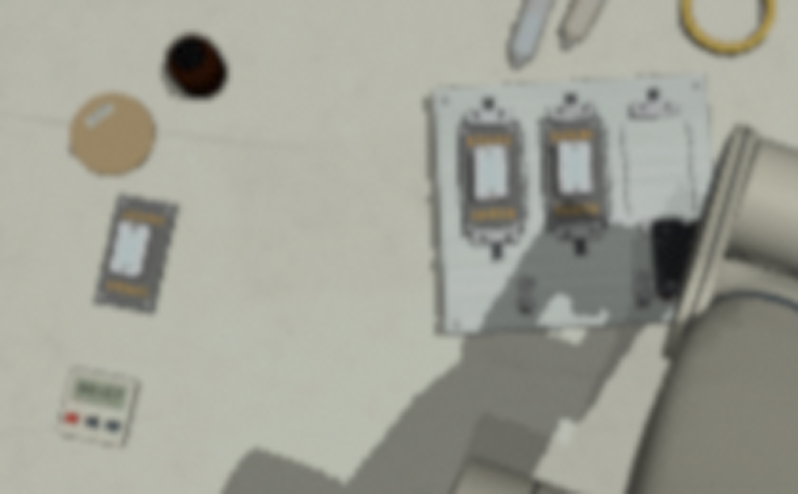

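Emit:
move_arm(
  rows=[
    [2, 55, 0, 0, -0.3],
    [4, 110, 0, 0, -0.3],
    [6, 165, 0, -0.03, -0.3],
    [8, 220, 0, -0.06, -0.3],
    [10, 275, 0, -0.09, -0.3],
    [12, 330, 0, -0.12, -0.3],
    [14, 385, 0, -0.15, -0.3],
    [16, 440, 0, -0.18, -0.3],
    [18, 495, 0, -0.21, -0.3],
    [20, 550, 0, -0.247, -0.3],
    [22.8, 577.5, 0, -0.247, -0.3],
    [22.8, 577.5, -30, -0.247, -0.3],
  ],
)

```text
t: 41.02
ee_pos: [503.0, 440.0, 93.6]
orientation: [0.124, 1.572, -0.118]
ft_force: [-0.6, 0.3, -0.2]
width: 56.9
```

```bash
python3 st.py
```

```text
t 41.02 pos [503.  440.   93.6] jaw dir yaw 1.417 down [-0.005  0.004 -1.   ] q [ 0.7   0.59  1.59  0.01  0.96 -0.72] w 56.9 F [-0.6  0.3 -0.2] M [ 0.03 -0.02 -0.02]
```

Emit:
move_arm(
  rows=[
    [-3, -7, -30, -0.007, -0.3],
    [-3.2, -7.5, -66, -0.007, -0.3],
    [-3.2, -7.5, -66, -0.007, -0.3],
    [-3.2, -7.5, -66, -0.007, -0.3],
  ],
)

```text
t: 41.52
ee_pos: [500.1, 434.1, 28.4]
orientation: [0.13, 1.571, -0.122]
ft_force: [0.4, 0.5, -0.3]
width: 57.3
```

```bash
python3 st.py;  python3 - <<'E'
from h import *
s=get_image('scene');crop(s,150,110,110,90,7,'pics/s30c.png')
E
```

```text
t 41.52 pos [500.1 434.1  28.4] jaw dir yaw 1.411 down [-0.004  0.005 -1.   ] q [ 0.69  0.67  1.62  0.01  0.84 -0.72] w 57.3 F [ 0.4  0.5 -0.3] M [ 0.03 -0.02 -0.04]
```

View pics/s30c.png

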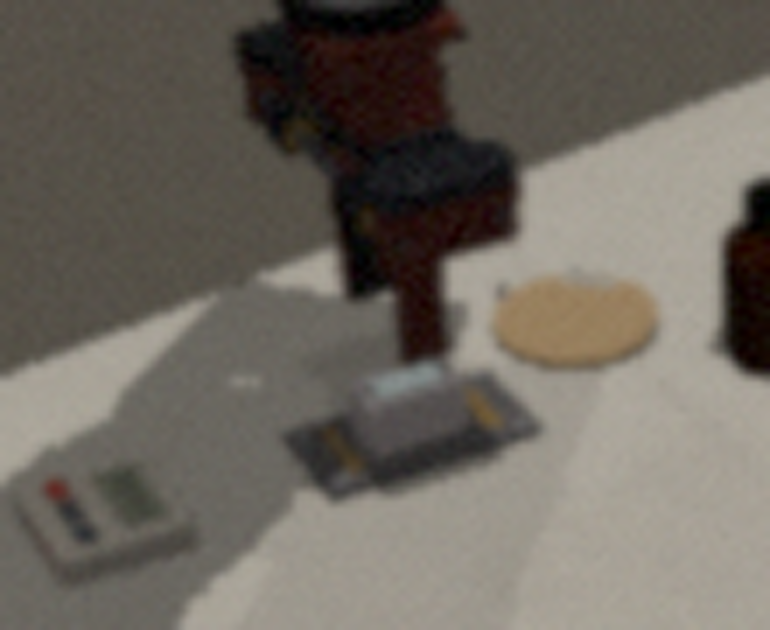

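Emit:
move_arm(
  rows=[
    [-0.8, -1.9, -20, 0, -0.3],
    [-0.8, -1.9, -40, 0, -0.3],
    [-0.8, -1.9, -53, 0, -0.3],
    [-0.8, -1.9, -53, 0, -0.3],
    [-0.8, -1.9, -53, 0, 1],
    [-0.8, -1.9, -53, 0, 1],
    [-0.8, -1.9, -53, 0, 1],
    [-0.8, -1.9, -53, 0, 1],
  ],
)

```text
t: 42.58
ee_pos: [500.0, 432.5, -23.4]
orientation: [0.131, 1.57, -0.121]
ft_force: [-0.0, 0.2, 3.0]
width: 29.7
```

Emit:
move_arm(
  rows=[
    [0, 0, 50, 0, 1],
    [0, 0, 100, 0, 1],
    [5, -50, 118, 0.02, 1],
    [10, -100, 118, 0.04, 1],
    [20, -155, 118, 0.07, 1],
    [30, -210, 118, 0.1, 1],
    [40, -265, 118, 0.13, 1],
    [50, -320, 118, 0.16, 1],
    [60, -375, 118, 0.19, 1],
    [70, -430, 118, 0.22, 1],
    [78, -480, 118, 0.25, 1],
    [81, -508, 118, 0.25, 1],
  ],
)

```text
t: 44.08
ee_pos: [581.2, -78.1, 94.6]
orientation: [-0.065, 1.573, 0.074]
ft_force: [0.3, 0.6, -1.0]
width: 30.0
```

```bash
python3 st.py
```

```text
t 44.08 pos [581.2 -78.1  94.6] jaw dir yaw 1.659 down [-0.003  0.006 -1.   ] q [-0.16  0.49  1.78  0.01  0.88 -1.82] w 30.0 F [ 0.3  0.6 -1. ] M [ 0.04 -0.03  0.03]
```

Emit:
move_arm(
  rows=[
    [0, 2, -30, 0, 1],
    [0, 2, -43, 0, 1],
    [0, 2, -43, 0, 1],
  ],
)

```text
t: 44.45
ee_pos: [580.1, -75.5, 50.7]
orientation: [-0.065, 1.575, 0.075]
ft_force: [-0.1, 0.3, -1.3]
width: 29.9
```

```bash
python3 st.py;  python3 - <<'E'
from cart import *
s=get_image('scene');crop(s,275,165,100,80,8,'pics/s31c.png')
p=ctrl.get_obs()['ee_pos']
corners('scene',p[0],p[1],p[2]+23.5,.09,275,165,8)
E
```

```text
t 44.45 pos [580.1 -75.5  50.7] jaw dir yaw 1.659 down [-0.006  0.006 -1.   ] q [-0.15  0.55  1.79  0.01  0.8  -1.82] w 29.9 F [-0.1  0.3 -1.3] M [ 0.11 -0.    0.01]
(-55, 30) 297 470
(-55, -30) 433 554
(55, -30) 640 402
(55, 30) 505 326
```

View pics/s31c.png

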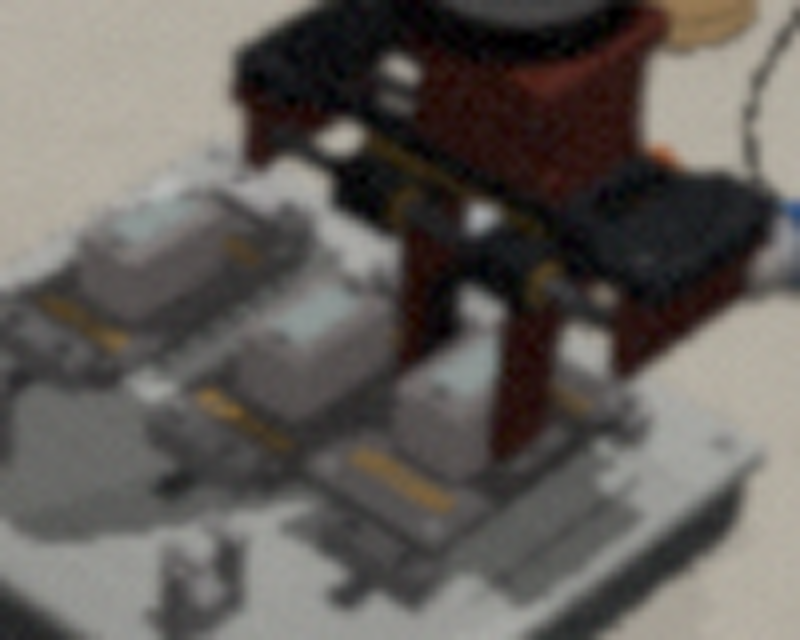

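Emit:
move_arm(
  rows=[
    [0.5, 0, -7, 0, 1],
    [0.5, 0, -14, 0, 1],
    [0.5, 0, -18, 0, 1],
    [0.5, 0, -21, 0, 1],
    [0, 0, -22, 0, 1],
    [0, 0, -22, 0, 1],
  ],
)

```text
t: 45.25
ee_pos: [583.2, -75.4, 30.8]
orientation: [-0.065, 1.569, 0.074]
ft_force: [2.7, 1.7, 6.1]
width: 30.0
```

Emit:
move_arm(
  rows=[
    [-2, -0.2, -2, 0, 1],
    [-2, -0.2, -2.5, 0, 1],
    [-2, -0.2, -2.5, 0, 1],
  ],
)

```text
t: 45.62
ee_pos: [583.6, -75.3, 29.9]
orientation: [-0.065, 1.565, 0.074]
ft_force: [3.0, 2.6, 7.4]
width: 29.8
```

Run:
```python
from h import *
s=get_image('scene');crop(s,285,175,90,70,8,'pics/s32c.png')
```

```text
(no output)
```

View pics/s32c.png

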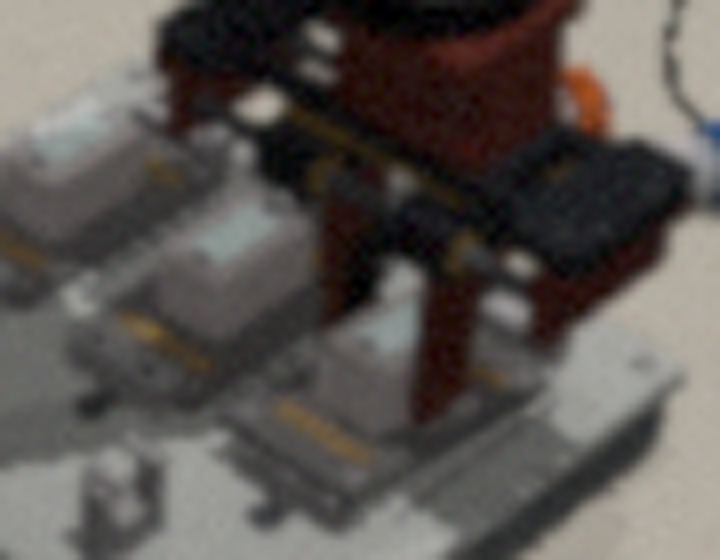

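Emit:
move_arm(
  rows=[
    [4, 0.4, 0, 0, 1],
    [8, 0.7, 0, 0, 1],
    [12, 1.1, -0.5, 0, 1],
    [16, 1.4, -0.5, 0, 1],
    [16, 1.4, -0.5, 0, 1],
  ],
)

```text
t: 46.3
ee_pos: [598.5, -73.9, 28.8]
orientation: [-0.065, 1.567, 0.074]
ft_force: [-4.5, -0.2, 0.6]
width: 29.7
```

Emit:
move_arm(
  rows=[
    [3, 0.3, 0, 0, 1],
    [6, 0.5, 0, 0, 1],
    [9, 0.8, 0, 0, 1],
    [9.5, 0.8, 0, 0, 1],
  ],
)

```text
t: 46.8
ee_pos: [605.8, -73.1, 28.3]
orientation: [-0.065, 1.572, 0.074]
ft_force: [-7.7, -1.7, 2.8]
width: 29.7
```

Run:
```python
from h import *
s=get_image('scene');crop(s,285,175,90,70,8,'pics/s33c.png')
```

```text
(no output)
```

View pics/s33c.png

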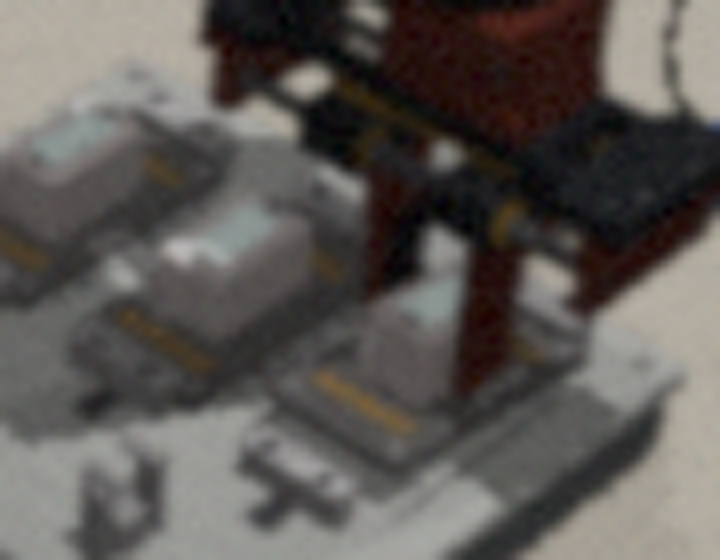

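Emit:
move_arm(
  rows=[
    [2, 0, -2, 0, 1],
    [2, 0, -4, 0, 1],
    [2, 0, -6, 0, 1],
    [2, 0, -8, 0, 1],
    [2, 0, -8, 0, 1],
  ],
)

```text
t: 47.48
ee_pos: [605.9, -73.0, 20.4]
orientation: [-0.065, 1.575, 0.075]
ft_force: [-9.1, -0.4, 7.7]
width: 29.8
```

Run:
```python
from h import *
s=get_image('scene');crop(s,285,175,90,70,8,'pics/s34c.png')
```

```text
(no output)
```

View pics/s34c.png

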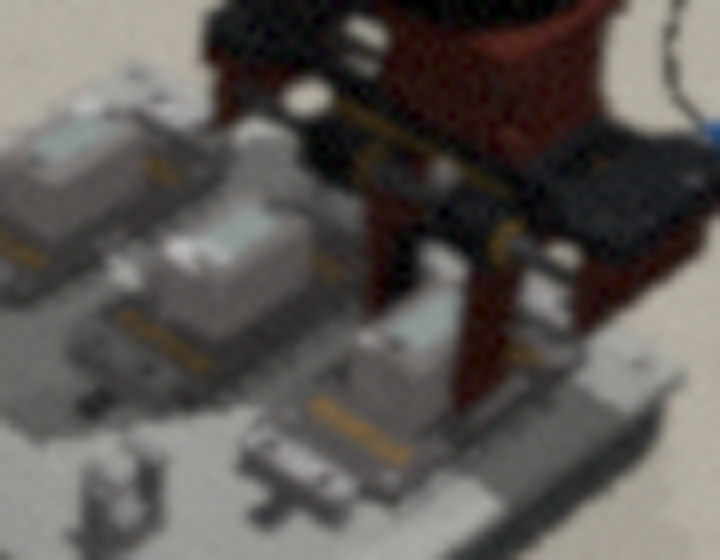

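Emit:
move_arm(
  rows=[
    [0, 0, 0, 0, 0],
    [0, 0, 0, 0, 0],
    [0, 0, 0, 0, -0.05],
    [0, 0, 30, 0, -0.1],
    [0, 0, 80, 0, -0.1],
    [-2, -50, 80, 0, 0.5],
    [-4, -100, 80, 0, 1],
    [-6, -150, 80, 0, 1],
    [-7.5, -194.5, 80, 0, 1],
    [-7.5, -194.5, 40, 0, 1],
    [-7.5, -194.5, 25, 0, 1],
    [-7.5, -194.5, 25, 0, 1],
  ],
)

```text
t: 49.02
ee_pos: [597.6, -266.6, 44.2]
orientation: [-0.064, 1.577, 0.076]
ft_force: [-0.0, 0.4, 0.6]
width: 0.7
```

```bash
python3 st.py
python3 - <<'E'
from meas import *
s=get_image('scene');cv2.imwrite('pics/s35.png',s);crop(s,240,165,210,150,3.8,'pics/s35c.png')
t=get_image('top');cv2.imwrite('pics/t35.png',t);crop(t,240,150,180,120,4,'pics/t35c.png')
b=bigm(t);B,G,R=b[...,0],b[...,1],b[...,2]
d0=(583.1,4.7);c,sn=np.cos(.09),np.sin(.09)
for o in comps((G>150)&(B-R>3),'top',79,150,(255,172,325,196)):
    q=o[0]-d0;print(o,'shaker',c*q[0]+sn*q[1],-sn*q[0]+c*q[1])
E
```

```text
t 49.02 pos [ 597.6 -266.6   44.2] jaw dir yaw 1.66 down [-0.008  0.008 -1.   ] q [-0.44  0.65  1.63  0.    0.88 -2.1 ] w 0.7 F [-0.   0.4  0.6] M [ 0.    0.08 -0.05]
(array([577.3,  85.5]), array([26.9, 40.2]), 0.034, array([268.6, 185. ])) shaker 1.4856609237296574 80.9942764127176
(array([584. ,   6.8]), array([26.7, 40.3]), 0.062, array([290.9, 183.5])) shaker 1.0851024130265954 2.0106100450469797
(array([592.6, -72. ]), array([24.4, 35.7]), 0.031, array([312.6, 181.5])) shaker 2.567866240126498 -77.24342083940107
```

View pics/s35c.png

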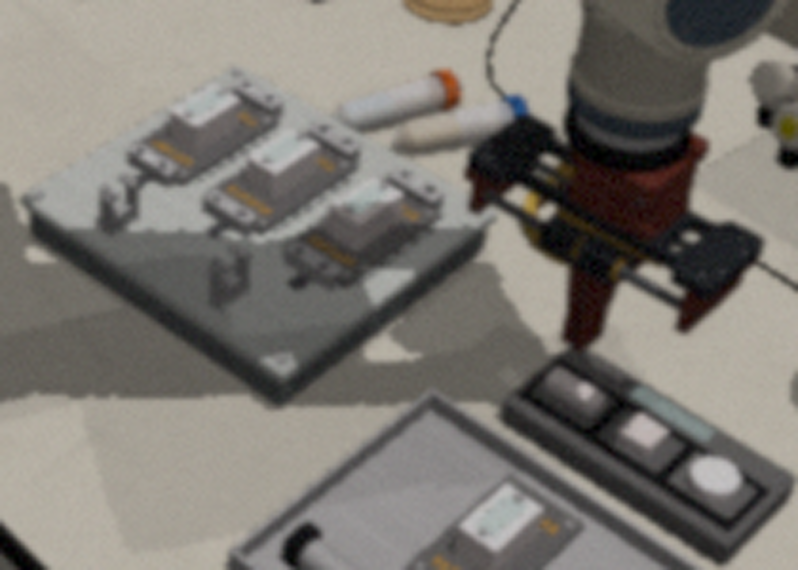

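View pics/t35c.png

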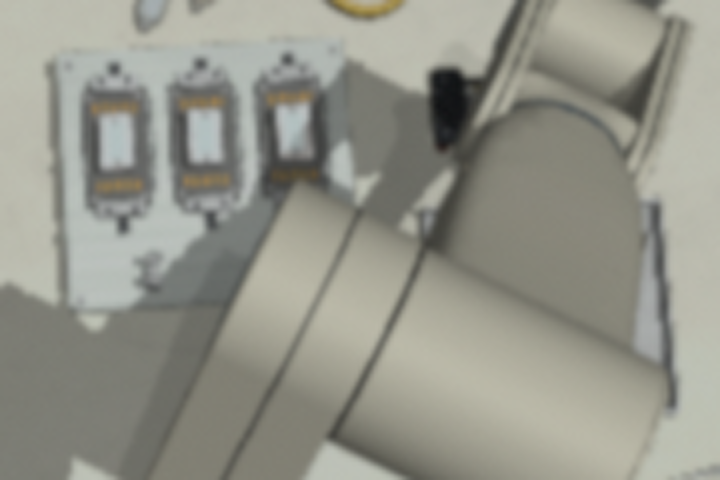

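Emit:
move_arm(
  rows=[
    [0.5, -1, -20, 0, 1],
    [0.5, -1, -36, 0, 1],
    [0.5, -1, -42, 0, 1],
    [0.5, -1, -46, 0, 1],
    [0.5, -1, -48, 0, 1],
    [0.5, -1, -48, 0, 1],
    [0.5, -1, -48, 0, 1],
  ],
)

```text
t: 50.0
ee_pos: [599.8, -268.2, -1.4]
orientation: [-0.066, 1.574, 0.075]
ft_force: [-0.6, 1.0, 1.4]
width: 0.0
```

Run:
```python
from h import *
s=get_image('scene');crop(s,350,210,110,100,7,'pics/s36c.png')
```

```text
(no output)
```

View pics/s36c.png

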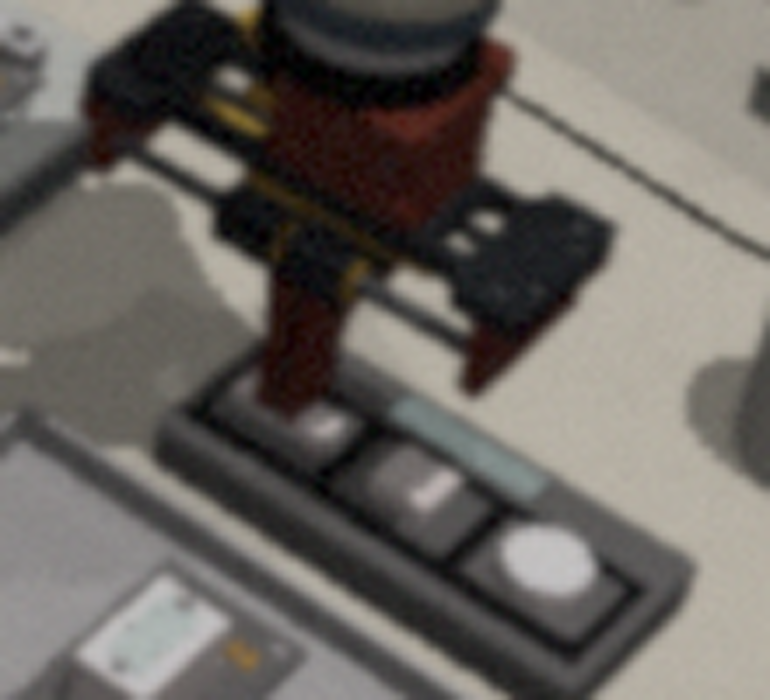

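Emit:
move_arm(
  rows=[
    [0, 0, -2, 0, 1],
    [0, 0, -4, 0, 1],
    [0, 0, -4, 0, 1],
    [0, 0, -4, 0, 1],
  ],
)

```text
t: 50.55
ee_pos: [600.0, -268.3, -4.5]
orientation: [-0.066, 1.573, 0.075]
ft_force: [-3.1, 1.2, 11.2]
width: 0.4
```

Emit:
move_arm(
  rows=[
    [0, 0, 10, 0, 1],
    [0, 0, 35, 0, 1],
    [0, 0, 35, 0, 1],
    [1.5, -40, 35, 0, 1],
    [1.7, -53.5, 35, 0, 1],
    [1.7, -53.5, 35, 0, 1],
    [1.7, -53.5, 15, 0, 1],
    [1.7, -53.5, 4, 0, 1],
    [1.7, -53.5, 0, 0, 1],
    [1.7, -53.5, -1, 0, 1],
    [1.7, -53.5, -1, 0, 1],
    [1.7, -53.5, -1, 0, 1],
  ],
)

```text
t: 52.05
ee_pos: [600.8, -320.3, -4.6]
orientation: [-0.065, 1.576, 0.077]
ft_force: [-6.3, 4.2, 14.7]
width: 0.6
```

Run:
```python
from h import *
s=get_image('scene');crop(s,350,210,110,100,7,'pics/s37c.png')
```

```text
(no output)
```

View pics/s37c.png

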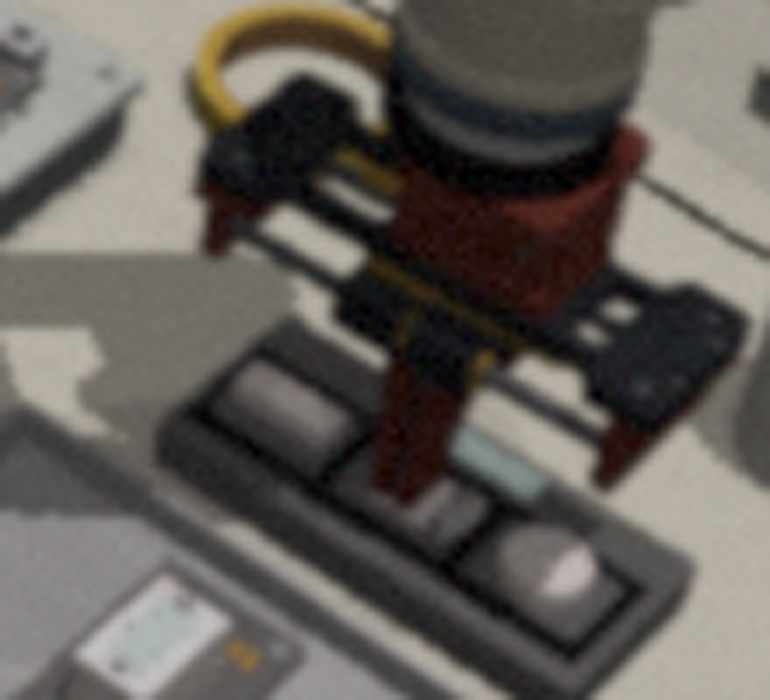

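Emit:
move_arm(
  rows=[
    [0, 0, 10, 0, 1],
    [0, 0, 35, 0, 1],
    [0, 0, 35, 0, 1],
    [2, -40, 35, 0, 1],
    [3.7, -56, 35, 0, 1],
    [3.7, -56, 35, 0, 1],
    [3.7, -56, 15, 0, 1],
    [3.7, -56, 4, 0, 1],
    [3.7, -56, 0, 0, 1],
    [3.7, -56, -1, 0, 1],
    [3.7, -56, -1, 0, 1],
    [3.7, -56, -1, 0, 1],
  ],
)

```text
t: 53.6
ee_pos: [603.6, -374.7, -4.6]
orientation: [-0.064, 1.578, 0.079]
ft_force: [-6.2, 5.0, 16.0]
width: 0.3
```

```bash
python3 st.py
python3 - <<'E'
from h import *
s=get_image('scene');crop(s,350,210,110,100,7,'pics/s38c.png')
E
```

```text
t 53.6 pos [ 603.6 -374.7   -4.6] jaw dir yaw 1.662 down [-0.009  0.009 -1.   ] q [-0.57  0.78  1.5   0.    0.88 -2.24] w 0.3 F [-6.2  5.  16. ] M [ 0.94  1.14 -0.03]
```

View pics/s38c.png

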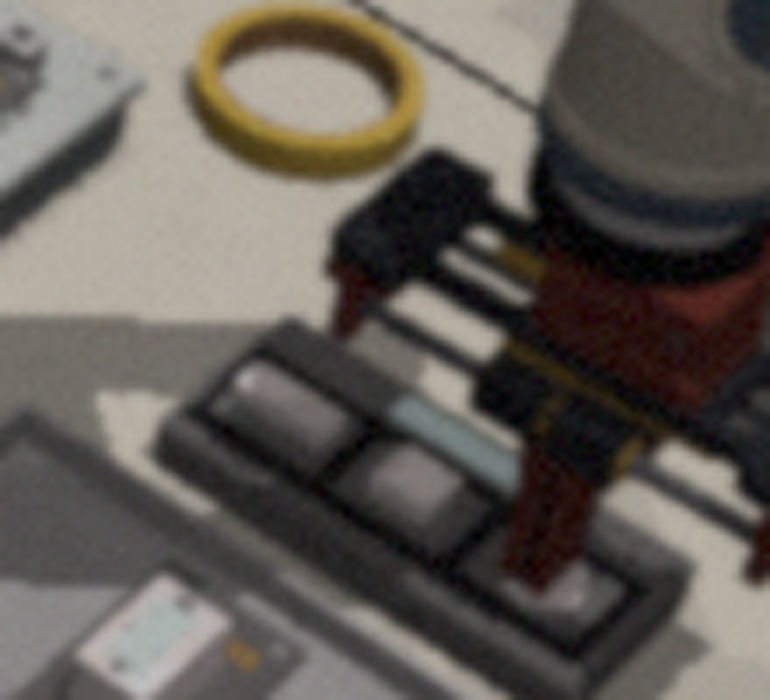

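Emit:
move_arm(
  rows=[
    [0, 0, 40, 0, 1],
    [0, 0, 90, 0, 1],
    [0, 0, 150, 0, 1],
    [-30, 50, 170, 0, 1],
    [-60, 100, 170, 0, 1],
    [-90, 150, 170, 0, 1],
    [-120, 200, 170, 0, 1],
    [-150, 250, 170, 0, 1],
    [-180, 300, 170, 0, 1],
    [-190, 355, 170, 0, 1],
    [-195, 410, 170, 0, 1],
    [-195, 470, 170, 0, 1],
  ],
)

```text
t: 55.15
ee_pos: [407.5, 97.1, 165.2]
orientation: [-0.064, 1.578, 0.079]
ft_force: [1.6, 0.2, -0.7]
width: 0.5
```

Emit:
move_arm(
  rows=[
    [-20, 60, 0, 0, 1],
    [-30, 120, 0, 0, 1],
    [-30, 160, 0, 0, 1],
    [-30, 160, 0, 0, 1],
    [-30, 160, 0, 0, 1],
  ],
)

```text
t: 55.78
ee_pos: [376.7, 256.7, 164.6]
orientation: [-0.065, 1.579, 0.079]
ft_force: [0.3, 0.5, 0.2]
width: 0.3
```

```bash
python3 st.py
python3 - <<'E'
from meas import *
s=get_image('scene');cv2.imwrite('pics/s39.png',s);crop(s,230,160,220,210,2.8,'pics/s39c.png')
t=get_image('top');cv2.imwrite('pics/t39.png',t);crop(t,140,140,280,130,2.8,'pics/t39c.png')
b=bigm(t);B,G,R=b[...,0],b[...,1],b[...,2]
d0=(583.1,4.7);c,sn=np.cos(.09),np.sin(.09)
for o in comps((G>150)&(B-R>3),'top',79,150,(255,172,325,196)):
    q=o[0]-d0;print(o,'shaker',c*q[0]+sn*q[1],-sn*q[0]+c*q[1])
E
```

```text
t 55.77 pos [376.7 256.7 164.6] jaw dir yaw 1.663 down [-0.01   0.008 -1.   ] q [ 0.56  0.21  2.01  0.02  0.93 -1.11] w 0.3 F [0.3 0.5 0.2] M [-0.02 -0.04 -0.04]
(array([577.7,  85.9]), array([26. , 39.3]), 0.034, array([268.5, 185. ])) shaker 1.9199934366137503 81.3567060862432
(array([583.3,   7. ]), array([26.1, 40.3]), 0.027, array([290.8, 183.6])) shaker 0.4059112097577563 2.2727155760879905
(array([590.2, -73.4]), array([25.8, 40.6]), 0.092, array([313.2, 182.5])) shaker 0.051749712020518146 -78.42204614754264
```

View pics/s39c.png

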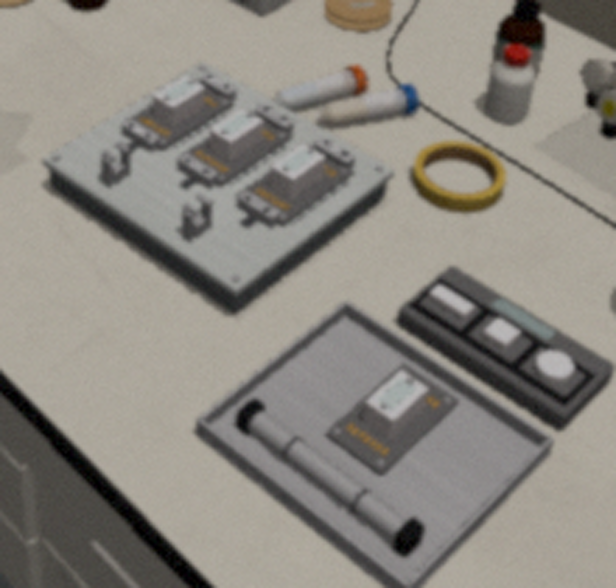

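View pics/t39c.png

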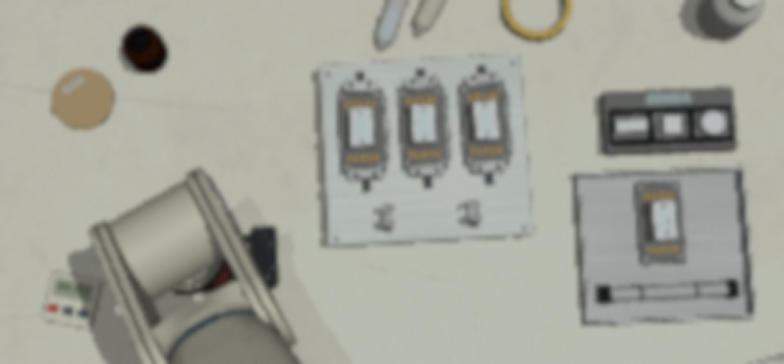

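All is in place, the keys are up and the arm is clear of everything, so I'm handing the job in.

```bash
python3 -c "
from workcell import ctrl
print(ctrl.close_job())"
```

```text
the job is handed in; nothing more can be done
None
```

The changeover is finished and handed in at about 56 s. The handing-in call gives no verdict.

**Clearing:** I pulled the travel bar out of its clips and laid it in the near half of the tray. The one spent cartridge came out of the right dock and lies flat beside it.

**Fitting:** The three fresh cartridges went into the left, middle and right docks. One had been knocked about 3 cm aside during the run; I measured its new place before picking it up.

**Keys:** I pressed long, square, then round, each down to its stop. They bottomed at the same height with 11 to 16 N, and I raised the arm between presses. I had no direct reading of the key travel.

**Last checks:**
- **Cartridges:** In the last pictures all three sit flat between their jaws, with the measured block centres within about 2 mm in x and 2.5 mm in y of the dock centres. I took the dock centres from the deck outline and from where the spent cartridge sat.
- **Tray, keys and bystanders:** The bar and spent cartridge lie in the tray and the keys look up. The bottle, dish and timer look unmoved by eye; I did not measure them.
- **Arm:** It stands clear of everything, with no contact force.

**What disagreed:** The reported tool height was about 35 mm lower than the fingertips really were relative to the work. My first grasp closed above the bar because of this. I found the offset by touching the deck with the shut fingers and used it for every later move.

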